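Load the cross-drilling fixture with couplings, marked flat up

ROBOT

A 6-joint arm with a two-finger parallel gripper is mounted at the origin on the work surface. World frame = base frame: x ahead of the robot, y to its left, z up, the work surface at z = 0. Lengths are in m, angles in rad, forces in N, time in s.
With the tool pointing down it reaches from about 0.25 to 0.775 m from the base axis. Payload 4 kg.
Tool frame: the origin (TCP) lies midway between the tips of the shut fingers; the grasp point (between the pads) lies grip_point_offset behind it (grip_point_offset is the distance from the TCP to the grasp point, in m); z points along the fingers, y is the line along which they close (so a half turn about z gives the same grasp; the last joint's range is limited). The gripper opens to 94 mm and grips with 3 to 60 N. Pads are 16 mm wide; open, the fingers measure 119 mm over their backs; the gripper's body (75 mm by 177 mm) begins 78 mm behind the grasp point.
Start: joints at [-1.282, 0.087, 1.371, -0, 1.684, -0.103], TCP at [0.21, -0.508, 0.206] pointing down, gripper open.
Joint ranges: [-3.1, 3.1], [-0.76, 2.03], [0.27, 2.55], [-1.08, 4.22], [0.17, 2.65], [-2.57, 2.57]. Speed limits (rad/s): [2.79, 2.79, 3.14, 3.14, 3.14, 3.14].

INTERFACE

Orientations are given as [roll, pitch, yaw] about the fixed x, y, z axes, in that order (R = Rz(yaw) Ry(pitch) Rx(roll)).
In Python, from bench import * gives the robot as it stands. The module is installed in compiled form; this text tells all that it offers.
- The arm moves only by the tool apply_moves, never from a script. Its argument "commands" is a list of rows, each a list of 7 numbers: the turn, a rotation vector about the world's x, y, z in rad, then the shift along the world's x, y, z in m, then the opening in per cent of the stroke, from 0 (shut) to 100 (fully open). In form: [[ax, ay, az, x, y, z, jaw], ...]. A call has exactly 5 rows; each row is the pose to reach, as a shift and turn from the pose commanded when the call began; what a row does not reach only later rows make up. A row lasts 1/10 s, in which the tool goes at most 50 mm and 8.59 degrees, less where a joint would pass 70% of its speed; a pose out of reach is approached as far as the arm can. A call with a gripper value outside its range is refused whole. The fingers move at their own pace and stop on an object; the grip force is fixed at half the most. Time passes only in rows, so rows that repeat a pose let the fingers close, or fill a call up. It gives the time, the measured TCP pose, the force, the opening and the grip force at its end, in the units of the state.
- get_obs(): the state, without advancing time (a new reading comes with each control period).
- snapshot(name): name is "scene" or "top"; returns a dict with "pixels" (480x640x3 uint8, red, green, blue), "vertical_fov" (degrees; the focal length in pixels is half the picture's height over the tangent of half this angle, whatever the lens; pixels are square), "cx", "cy" (the principal point, pixels), "rvec" (rotation vector, rad) and "tvec" (3), from world to camera coordinates, as OpenCV has them. Camera axes: x right, y down, z forward; pixel columns grow to the right and rows downward; lengths in m; the calibration is good to about 2 mm. A picture is of the moment at which its call begins. There is no depth.
- close_job(): hands the job in; it is judged then, once.
Trained networks look in the newest picture that a camera, given by its name, has taken for a name from the list of things; names that differ only in an ending like _2 or _b are one class to them, and where a whole thing is asked for, a point or a joint stands for the part that bears it (a point fixed in the world has none). Each returns a list of dicts, best first, with "score" (0 to 1); they miss things now and then, are a little off and sometimes report something else, mostly with a low value. They report only what shows in the picture. A call takes as long as a camera call.
- masks_of(camera, query): "mask" (480x640 bool, what is visible of it) and "extent" ([left, top, right, bottom] in pixels, round what is visible of it).
- place_of(camera, query): "pixel" ([column, row] in pixels: a listed point, or the origin of a listed thing).
The state is a dict: "time": time; "joint_positions": joint angles; "qvel": joint speeds; "joint_torque": joint torques, N m; "tool_pos": TCP position; "ee_rot": TCP orientation; "wrist_force": force on the tool from outside, world axes, zero at the start; "wrist_torque": the same for the moment, N m; "width": finger opening in m; "finger_force": force on a finger pad.
Only numpy, scipy, OpenCV 4.12 (cv2) and the standard library are available. Lean on these libraries where they do the work, as an engineer would, in place of code of your own. Each camera call takes 0.05 s, during which the arm holds its last target. There are 200 camera calls.

TASK

Move the finished coupling (the one with the screw) from the fixture into the blue out-tray, and roll every blank coupling on the bench until its flat with the cross hole is on top and seat each one in a nest of its own, centred on the nest and pressing that nest's switch lever fully down. When all are in, press the start button fully and let it go, leaving the couplings seated; do not disturb the spray can, cup, tape roll or steel channel.

Things in the scene. Friction and masses are not known exactly. Their poses are not given: they have to be found in the camera images.
- coupling0: blank coupling, loose on the bench: steel hexagon 30 mm across flats, 50 mm long, about 0.24 kg, dark bore in both ends. Its marked flat has a 16 mm bright spot-face with an 12 mm dark hole. Origin at the centre of the solid (15 mm above what it lies on), x along its length, z out through the marked flat. Lies on a flat, marked flat not on top at the start. May be absent
- coupling1: blank coupling, loose on the bench: steel hexagon 30 mm across flats, 50 mm long, about 0.24 kg, dark bore in both ends. Its marked flat has a 16 mm bright spot-face with an 12 mm dark hole. Origin at the centre of the solid (15 mm above what it lies on), x along its length, z out through the marked flat. Lies on a flat, marked flat not on top at the start. May be absent
- coupling2: blank coupling, loose on the bench: steel hexagon 30 mm across flats, 50 mm long, about 0.24 kg, dark bore in both ends. Its marked flat has a 16 mm bright spot-face with an 12 mm dark hole. Origin at the centre of the solid (15 mm above what it lies on), x along its length, z out through the marked flat. Lies on a flat, marked flat not on top at the start. May be absent
- coupling3: blank coupling, loose on the bench: steel hexagon 30 mm across flats, 50 mm long, about 0.24 kg, dark bore in both ends. Its marked flat has a 16 mm bright spot-face with an 12 mm dark hole. Origin at the centre of the solid (15 mm above what it lies on), x along its length, z out through the marked flat. Lies on a flat, marked flat not on top at the start. May be absent
- finished0: finished coupling of the last cycle: same 30 x 50 mm hexagon as the blanks, but with a screw standing 7 mm proud (10 mm diameter) of its marked flat, which is up. Starts seated in nest0, pressing lever0 down. Origin at the centre of the hexagon, x along its length, z out through the screw. One of the three is present, the others are absent
- finished1: finished coupling of the last cycle: same 30 x 50 mm hexagon as the blanks, but with a screw standing 7 mm proud (10 mm diameter) of its marked flat, which is up. Starts seated in nest1, pressing lever1 down. Origin at the centre of the hexagon, x along its length, z out through the screw. One of the three is present, the others are absent
- finished2: finished coupling of the last cycle: same 30 x 50 mm hexagon as the blanks, but with a screw standing 7 mm proud (10 mm diameter) of its marked flat, which is up. Starts seated in nest2, pressing lever2 down. Origin at the centre of the hexagon, x along its length, z out through the screw. One of the three is present, the others are absent
- fixture: fixed drilling fixture, an aluminium plate 110 (x) x 200 (y) x 12 mm with three nests side by side 60 mm apart along its y. Origin at the centre of its underside on the bench, z up, x along the nests' grooves
- nest0 (a point): floor centre of nest 0 (+y end), 20 mm above the bench, axes as the fixture's: a flat-bottomed groove along x, 48 mm long, open at both ends, side walls 9 mm high and sloped outward like a hexagon's lower sides, 1.5 mm clearance; a coupling lowered flat down, length along x, within 5 mm sideways, centres itself. Seated, its origin is 15 mm above this point
- nest1 (a point): floor centre of nest 1 (middle), 20 mm above the bench, axes as the fixture's: a flat-bottomed groove along x, 48 mm long, open at both ends, side walls 9 mm high and sloped outward like a hexagon's lower sides, 1.5 mm clearance; a coupling lowered flat down, length along x, within 5 mm sideways, centres itself. Seated, its origin is 15 mm above this point
- nest2 (a point): floor centre of nest 2 (-y end), 20 mm above the bench, axes as the fixture's: a flat-bottomed groove along x, 48 mm long, open at both ends, side walls 9 mm high and sloped outward like a hexagon's lower sides, 1.5 mm clearance; a coupling lowered flat down, length along x, within 5 mm sideways, centres itself. Seated, its origin is 15 mm above this point
- lever0 (a joint): hinged switch lever of nest 0: a steel strip 10 mm wide in the middle of the groove floor, hinged at the +y side, its free end about 7 mm above the floor. 0 rad = free (springs back by itself), 0.25 = level with the floor, as a coupling's weight presses it when fully seated; the switch makes at 0.19. About 0.5 N pushes it down
- lever1 (a joint): hinged switch lever of nest 1: a steel strip 10 mm wide in the middle of the groove floor, hinged at the +y side, its free end about 7 mm above the floor. 0 rad = free (springs back by itself), 0.25 = level with the floor, as a coupling's weight presses it when fully seated; the switch makes at 0.19. About 0.5 N pushes it down
- lever2 (a joint): hinged switch lever of nest 2: a steel strip 10 mm wide in the middle of the groove floor, hinged at the +y side, its free end about 7 mm above the floor. 0 rad = free (springs back by itself), 0.25 = level with the floor, as a coupling's weight presses it when fully seated; the switch makes at 0.19. About 0.5 N pushes it down
- tray: fixed blue sheet-metal out-tray, open on top, 150 x 150 mm outside, walls 4 mm thick and 30 mm high, floor 4 mm thick. Origin at the centre of its underside, z up
- start_top (a point): centre of the top of the fixture's start button, a black push button 44 mm in diameter on a grey housing; press straight down 7 mm (5 N at the bottom)
- start (a joint): travel of the start button: 0 m = up, 0.007 = fully down, counts as pressed beyond 0.005; springs back
- spraycan: bystander: spray can, 54 mm in diameter, 150 mm tall, origin under its centre
- pencup: bystander: metal cup, 72 mm rim, 85 mm tall, origin under its centre
- taperoll: bystander: roll of tape lying flat, 90 mm in diameter, 30 mm high, origin under its centre
- channel: bystander: piece of steel channel, 130 x 100 x 60 mm, open upward, origin under its centre

How it is judged:
By the outcome, as a careful person would: the job done as asked, in the order asked, and still so for the second after the job is handed in, with the robot touching nothing.
Of finished0, finished1, finished2 only 1 to 1 are there at a start; the rules pass over those that are not, and their reading is None.
Of coupling0, coupling1, coupling2, coupling3 only 2 to 3 are there at a start; the rules pass over those that are not, and their reading is None.
At some moment in a run one of coupling0, coupling1, coupling2, coupling3 may be knocked a few centimetres aside while the robot is not near it.
Once in a run the grip may slacken for a moment while it holds something.
It also fails if it takes over 210 s, if anything falls off the work surface, if the arm or the gripper's body presses on something with over 40 N, if the wrist force passes 120 N, or if a joint passes its speed limit or range.

## Working session

There is one attempt and no reset: what is moved stays moved. The work goes in short steps, Python scripts to look and compute and a tool call to move; the robot and the scene stay as the last step left them, time stands still between calls to the robot, and variables do not carry over. Pictures are saved under pics/ and viewed, at most 14 in all, crops included, and the job is handed in when it is done.

Besides the shell and the picture viewer there is one more tool, called after "Emit:" as name(argument=value, ...), one argument or row to a line, values as JSON. apply_moves: Moves the arm, as the interface text tells. Its arguments: {"type":"object","properties":{"commands":{"type":"array"}},"required":["commands"]}

```bash
mkdir -p pics; cat > h.py <<'E'
from bench import *
import numpy as np, cv2
def snap(n,f=None):
    s=snapshot(n)
    if f: cv2.imwrite('pics/'+f,s['pixels'][:,:,::-1])
    return s
def K(s):
    f=240/np.tan(np.radians(s['vertical_fov'])/2)
    return f
def ray(s,px,z):
    f=K(s);R=cv2.Rodrigues(np.array(s['rvec'],float))[0];t=np.array(s['tvec'],float).ravel()
    d=R.T@np.array([(px[0]-s['cx'])/f,(px[1]-s['cy'])/f,1]);c=-R.T@t
    return c+d*(z-c[2])/d[2]
def proj(s,P):
    R=cv2.Rodrigues(np.array(s['rvec'],float))[0];t=np.array(s['tvec'],float).ravel()
    q=R@np.array(P,float)+t;return np.array([s['cx'],s['cy']])+K(s)*q[:2]/q[2]
E
python3 - <<'E'
from h import *
for n in ['scene','top']:
    s=snap(n,n+'0.png'); f=K(s);R=cv2.Rodrigues(np.array(s['rvec'],float))[0]
    print(n,f,s['cx'],s['cy'],'cam',-R.T@np.array(s['tvec']).ravel())
    for q,z in [('coupling0',.015),('finished0',.035),('fixture',0),('nest0',.02),('nest1',.02),('nest2',.02),('tray',0),('start_top',.05),('spraycan',0),('pencup',0),('taperoll',0),('channel',0)]:
        print(q,[(round(d['score'],2),np.round(d['pixel']).tolist(),ray(s,d['pixel'],z)[:2].round(3).tolist()) for d in place_of(n,q)[:4]])
print(get_obs())
E
```

```text
scene 501.85814381738925 322.2473376166367 235.53165322862833 cam [0.94291999 0.52492161 0.80498661]
coupling0 [(0.88, [475.0, 306.0], [0.415, 0.288]), (0.72, [420.0, 364.0], [0.578, 0.313]), (0.7, [432.0, 265.0], [0.416, 0.172]), (0.38, [232.0, 173.0], [0.608, -0.285])]
finished0 [(0.95, [286.0, 224.0], [0.601, -0.067]), (0.24, [285.0, 233.0], [0.617, -0.048])]
fixture [(0.61, [285.0, 237.0], [0.608, -0.065])]
nest0 [(0.97, [272.0, 213.0], [0.602, -0.122]), (0.74, [282.0, 231.0], [0.61, -0.068]), (0.73, [302.0, 251.0], [0.608, -0.0]), (0.39, [231.0, 172.0], [0.611, -0.284])]
nest1 [(0.97, [272.0, 213.0], [0.602, -0.122]), (0.74, [282.0, 231.0], [0.61, -0.068]), (0.73, [302.0, 251.0], [0.608, -0.0]), (0.39, [231.0, 172.0], [0.611, -0.284])]
nest2 [(0.97, [272.0, 213.0], [0.602, -0.122]), (0.74, [282.0, 231.0], [0.61, -0.068]), (0.73, [302.0, 251.0], [0.608, -0.0]), (0.39, [231.0, 172.0], [0.611, -0.284])]
tray [(0.67, [302.0, 149.0], [0.421, -0.279])]
start_top [(0.7, [231.0, 172.0], [0.625, -0.253])]
spraycan [(0.91, [298.0, 346.0], [0.724, 0.159])]
pencup [(0.67, [367.0, 458.0], [0
[... 1158 characters left out ...]
, -0.029])]
{'time': 1.3, 'joint_positions': array([-1.28211280e+00,  8.71984790e-02,  1.37071964e+00, -1.25956072e-06,
        1.68359388e+00, -1.03116223e-01]), 'qvel': array([ 0.00036407, -0.00136378, -0.00077793, -0.00016686, -0.00032192,
        0.00166929]), 'joint_torque': array([ 3.83657436e-05, -3.40035260e+01, -3.02597451e+01,  7.17663998e-02,
        2.39181152e-02, -3.81094324e-06]), 'tool_pos': array([ 0.21000955, -0.50834046,  0.20549673]), 'ee_rot': array([3.14151255e+00, 9.54730990e-06, 3.91799603e-01]), 'wrist_force': array([ 0.27414636,  0.70853896, -0.81468519]), 'wrist_torque': array([0.01676739, 0.04091542, 0.03336312]), 'finger_force': 0.0, 'width': 0.09393655631604275}
```

View images.

View pics/scene0.png

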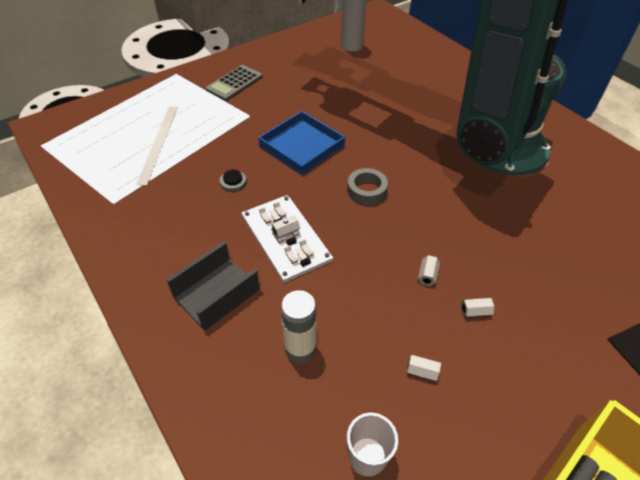

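View pics/top0.png

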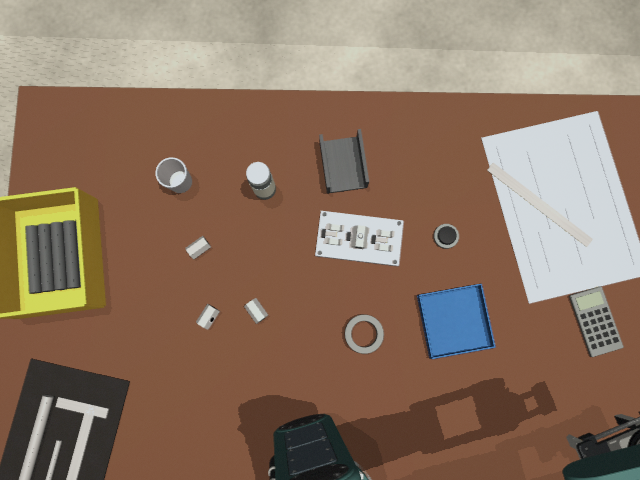

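Scene: fixture with the finished coupling in the middle nest, three blanks (scene 429,270; 478,308; 424,368), tray at 302,140, button at 233,180. Now enlarged crops and outline measurements.

```bash
cat >> h.py <<'E'
def montage(s,cs,f,w=400,h=300,z=5):
    o=[]
    for c in cs:
        o.append(cv2.resize(cv2.getRectSubPix(s['pixels'][:,:,::-1].copy(),(w//z,h//z),(float(c[0]),float(c[1]))),(w,h),interpolation=cv2.INTER_CUBIC))
    rows=[np.hstack(o[i:i+2]) for i in range(0,len(o),2)]
    cv2.imwrite('pics/'+f,np.vstack(rows))
E
python3 - <<'E'
from h import *
s=snap('scene');montage(s,[(429,270),(478,308),(424,368),(287,237)],'sm0.png')
for m in masks_of('scene','coupling0')[:4]:
    c=cv2.findContours(m['mask'].astype('uint8'),0,2)[0];print(m['score'],m['extent'],cv2.minAreaRect(max(c,key=len)))
s=snap('top');montage(s,[(256,310),(208,317),(198,247),(360,238)],'tm0.png')
for m in masks_of('top','coupling0')[:4]:
    c=cv2.findContours(m['mask'].astype('uint8'),0,2)[0];r=cv2.minAreaRect(max(c,key=len));print(m['score'],m['extent'],r,ray(s,r[0],.02))
E
```

```text
0.96 [420.2, 254.2, 438.8, 286.3] ((428.5, 270.5), (17.98876190185547, 30.880704879760742), 12.994616508483887)
0.8 [405.3, 350.9, 440.8, 383.7] ((423.9056701660156, 367.3301696777344), (32.69180679321289, 18.818395614624023), 15.945395469665527)
0.66 [461.7, 294.2, 495.3, 317.4] ((477.5, 306.5), (17.0, 31.0), 90.0)
0.84 [183.6, 239.0, 211.9, 260.2] ((197.56002807617188, 247.08001708984375), (14.0, 22.399999618530273), 53.13010025024414) [0.57657054 0.3197344  0.02      ]
0.69 [241.8, 299.0, 266.2, 324.7] ((255.52703857421875, 310.33782958984375), (22.31954574584961, 14.879697799682617), 54.462318420410156) [0.42965547 0.17702326 0.02      ]
0.65 [194.9, 304.3, 215.7, 327.0] ((207.19229125976562, 316.4615173339844), (13.590154647827148, 22.188007354736328), 33.6900634765625) [0.41362327 0.28933807 0.02      ]
0.29 [440.8, 228.5, 453.0, 241.5] ((446.50006103515625, 234.50003051757812), (16.970561981201172, 16.970561981201172), 45.0) [ 0.61631482 -0.27152259  0.02      ]
```

View pics/sm0.png

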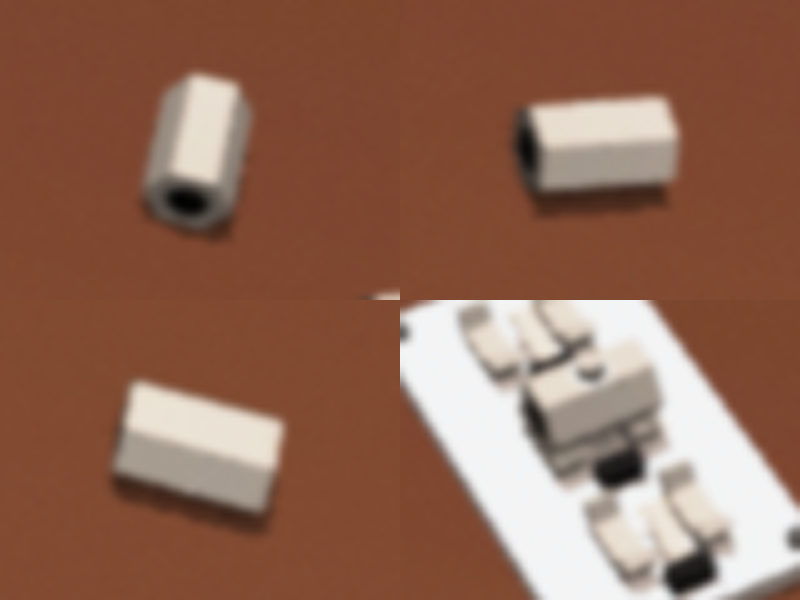

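View pics/tm0.png

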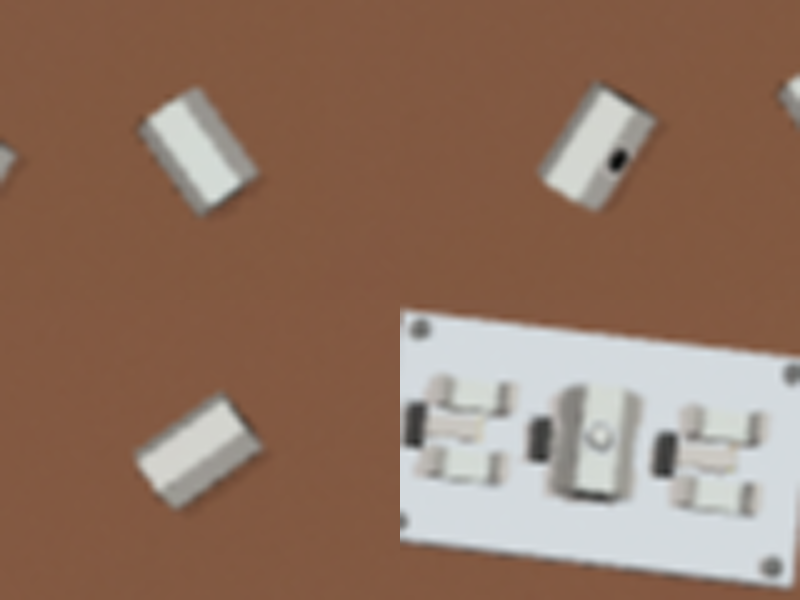

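Crops: blank B (top 208,317) shows its dark hole on the upper side facing −x,−y; A (256,310) and C (198,247) have the mark on a lower face. Finished part is in nest1. Fit poses by silhouettes in both cameras.

```bash
cat >> h.py <<'E'
from scipy.optimize import minimize
from scipy.ndimage import distance_transform_edt as edt
def box(a,b,h): return [(x,y,z) for x in(-a/2,a/2) for y in(-b/2,b/2) for z in(0,h)]
def hexa(z0=0):
    return [(x,.01732*np.cos(t),z0+.015+.01732*np.sin(t)) for x in(-.025,.025) for t in np.arange(6)*np.pi/3]
def cyl(r,h): return [(r*np.cos(t),r*np.sin(t),z) for t in np.arange(0,6.3,.3) for z in(0,h)]
def best(cam,q,xy,z,score=.2):
    s=snapshot(cam); p=proj(s,[*xy,z]); b=None;bd=25
    for m in masks_of(cam,q):
        if m['mask'].sum()<20: continue
        c=np.argwhere(m['mask']).mean(0)[::-1]
        d=np.hypot(*(c-p))
        if d<bd and m['score']>score: b,bd=m['mask'],d
    return s,b
def fit(views,pts,x0):
    pts=np.array(pts)
    U=4
    V=[]
    for s,m in views:
        if m is None: continue
        ys,xs=np.nonzero(m);x1,y1=xs.min()-8,ys.min()-8
        c=m[y1:ys.max()+9,x1:xs.max()+9].astype('uint8')
        V.append((s,x1,y1,cv2.resize(c*255,None,fx=U,fy=U,interpolation=cv2.INTER_LINEAR)>127))
    def cost(v):
        c,si=np.cos(v[2]),np.sin(v[2]);e=0
        for s,x1,y1,M in V:
            P=np.array([proj(s,(v[0]+c*p[0]-si*p[1],v[1]+si*p[0]+c*p[1],p[2])) for p in pts])
            h=cv2.convexHull(np.float32((P-[x1,y1]+.5)*U-.5))
            I=np.zeros(M.shape,'uint8');cv2.fillConvexPoly(I,np.int32(np.round(h*16)),1,shift=4)
            e+=1-(M&(I>0)).sum()/(M|(I>0)).sum()
        return e/len(V)
    x0=np.array(x0,float)
    S=np.array([x0]+[x0+d for d in np.diag([.008,.008,.15])])
    r=minimize(cost,x0,method='Nelder-Mead',options=dict(initial_simplex=S,xatol=1e-4,fatol=1e-4))
    return r.x.round(4),round(r.fun,3)
E
python3 - <<'E'
from h import *
J=[('A','coupling0',hexa(),(.43,.177,.62),.015),('B','coupling0',hexa(),(.414,.289,-.59),.015),('C','coupling0',hexa(),(.577,.319,-.92),.015),
('fix','fixture',box(.11,.2,.012),(.608,-.065,-.093),.006),('tray','tray',box(.15,.15,.03),(.415,-.283,-.1),.01),('fin','finished0',hexa(.02),(.605,-.068,-.093),.035)]
for n,q,p,x0,z in J:
    v=[best(c,q,x0[:2],z) for c in('scene','top')]
    print(n,[m is not None for _,m in v],fit(v,p,x0),[fit([w],p,x0) for w in v if w[1] is not None])
v=[best(c,'start_top',(.615,-.265),.02) for c in('scene','top')]
for s,m in v:
    if m is not None:
        ys,xs=np.nonzero(m);print('btn',xs.mean(),ys.mean(),m.sum(),[ray(s,(xs.mean(),ys.mean()),z)[:2].round(4).tolist() for z in(.01,.02,.03,.04)])
E
```

```text
A [True, True] (array([0.4295, 0.1779, 0.6514]), np.float64(0.076)) [(array([0.4287, 0.1781, 0.6585]), np.float64(0.054)), (array([0.4298, 0.1774, 0.6623]), np.float64(0.07))]
B [True, True] (array([ 0.4142,  0.2906, -0.5168]), np.float64(0.065)) [(array([ 0.4131,  0.291 , -0.5283]), np.float64(0.049)), (array([ 0.4143,  0.2901, -0.5205]), np.float64(0.061))]
C [True, True] (array([ 0.5762,  0.3219, -0.9263]), np.float64(0.091)) [(array([ 0.576 ,  0.3219, -0.9852]), np.float64(0.083)), (array([ 0.5764,  0.3216, -0.8666]), np.float64(0.078))]
fix [True, True] (array([ 0.6066, -0.0633, -0.1037]), np.float64(0.124)) [(array([ 0.6066, -0.0628, -0.1063]), np.float64(0.118)), (array([ 0.6066, -0.0639, -0.1003]), np.float64(0.128))]
tray [True, True] (array([ 0.4137, -0.2888,  0.1927]), np.float64(0.024)) [(array([ 0.4144, -0.2889,  0.1921]), np.float64(0.029)), (array([ 0.4138, -0.2892,  0.1945]), np.float64(0.017))]
fin [True, True] (array([ 0.605 , -0.0632, -0.1132]), np.float64(0.059)) [(array([ 0.6049, -0.0629, -0.1212]), np.float64(0.054)), (array([ 0.6052, -0.0633, -0.0937]), np.float64(0.06))]
btn 232.71863117870723 176.97338403041826 263 [[0.6121, -0.2776], [0.6163, -0.2675], [0.6204, -0.2574], [0.6246, -0.2473]]
```

Emit:
apply_moves(
  commands=[
    [0, 0, 0.1075, 0.033, 0.037, 0, 100],
    [0, 0, 0.215, 0.066, 0.074, 0, 100],
    [0, 0, 0.3225, 0.099, 0.111, 0, 100],
    [0, 0, 0.43, 0.132, 0.148, 0, 100],
    [0, 0, 0.5375, 0.165, 0.185, 0, 100],
  ],
)

```text
time: 3.4
tool_pos: [0.376, -0.3218, 0.2057]
ee_rot: [3.141, 0.0, 0.933]
wrist_force: [0.4, -1.4, 0.5]
width: 0.0939
finger_force: 0.0
```

Emit:
apply_moves(
  commands=[
    [0, 0, 0.1075, 0.033, 0.037, 0, 100],
    [0, 0, 0.215, 0.066, 0.074, 0, 100],
    [0, 0, 0.3225, 0.099, 0.111, 0, 100],
    [0, 0, 0.43, 0.132, 0.148, 0, 100],
    [0, 0, 0.5375, 0.165, 0.185, 0, 100],
  ],
)

```text
time: 3.9
tool_pos: [0.5412, -0.1366, 0.2058]
ee_rot: [3.141, 0.0, 1.471]
wrist_force: [1.8, -0.2, 0.3]
width: 0.0947
finger_force: 0.0
```

Emit:
apply_moves(
  commands=[
    [0, 0, 0, 0.033, 0.0375, 0, 100],
    [0, 0, 0, 0.0655, 0.075, 0, 100],
    [0, 0, 0, 0.0655, 0.075, -0.045, 100],
    [0, 0, 0, 0.0655, 0.075, -0.09, 100],
    [0, 0, 0, 0.0655, 0.075, -0.1, 100],
  ],
)

```text
time: 4.4
tool_pos: [0.6017, -0.062, 0.0987]
ee_rot: [-3.13, -0.001, 1.468]
wrist_force: [-0.2, -0.4, -0.2]
width: 0.0941
finger_force: 0.0
```

Emit:
apply_moves(
  commands=[
    [0, 0, 0, 0, 0, 0, 100],
    [0, 0, 0, 0, 0, -0.04, 100],
    [0, 0, 0, 0, 0, -0.078, 100],
    [0, 0, 0, 0, 0, -0.08, 100],
    [0, 0, 0, 0, 0, -0.08, 100],
  ],
)

```text
time: 4.9
tool_pos: [0.6066, -0.0639, 0.0276]
ee_rot: [3.139, 0.0, 1.466]
wrist_force: [0.3, 0.1, 1.0]
width: 0.0937
finger_force: 0.0
```

Emit:
apply_moves(
  commands=[
    [0, 0, 0, 0, 0, 0, 40],
    [0, 0, 0, 0, 0, 0, 0],
    [0, 0, 0, 0, 0, 0, 0],
    [0, 0, 0, 0, 0, 0, 0],
    [0, 0, 0, 0, 0, 0, 0],
  ],
)

```text
time: 5.4
tool_pos: [0.6057, -0.0634, 0.026]
ee_rot: [3.141, 0.0, 1.467]
wrist_force: [-0.8, 0.0, 0.6]
width: 0.0574
finger_force: 0.0
```

Emit:
apply_moves(
  commands=[
    [0, 0, 0, 0, 0, 0, 0],
    [0, 0, 0, 0, 0, 0, 0],
    [0, 0, 0, 0, 0, 0, 0],
    [0, 0, 0, 0, 0, 0, 0],
    [0, 0, 0, 0, 0, 0.01, 0],
  ],
)

```text
time: 5.9
tool_pos: [0.6035, -0.063, 0.0334]
ee_rot: [-3.136, -0.0, 1.467]
wrist_force: [-1.5, -0.5, -2.9]
width: 0.0496
finger_force: 30.0
```

Emit:
apply_moves(
  commands=[
    [0, 0, 0, 0, 0, 0.04, 0],
    [0, 0, 0, 0, 0, 0.08, 0],
    [0, 0, 0.06, -0.03, -0.035, 0.08, 0],
    [0, 0, 0.12, -0.06, -0.07, 0.08, 0],
    [0, 0, 0.18, -0.09, -0.105, 0.08, 0],
  ],
)

```text
time: 6.4
tool_pos: [0.5142, -0.169, 0.1158]
ee_rot: [-3.141, 0.0, 1.651]
wrist_force: [0.7, -0.7, -3.1]
width: 0.0496
finger_force: 30.0
```

Emit:
apply_moves(
  commands=[
    [0, 0, 0.06, -0.03, -0.035, 0, 0],
    [0, 0, 0.12, -0.06, -0.07, 0, 0],
    [0, 0, 0.12, -0.09, -0.105, 0, 0],
    [0, 0, 0.12, -0.102, -0.12, 0, 0],
    [0, 0, 0.12, -0.102, -0.12, -0.03, 0],
  ],
)

```text
time: 6.9
tool_pos: [0.414, -0.2929, 0.0899]
ee_rot: [3.136, 0.009, 1.762]
wrist_force: [1.3, -0.6, -2.6]
width: 0.05
finger_force: 30.0
```

Emit:
apply_moves(
  commands=[
    [0, 0, 0, 0, 0.004, 0, 0],
    [0, 0, 0, 0, 0.004, -0.03, 0],
    [0, 0, 0, 0, 0.004, -0.055, 0],
    [0, 0, 0, 0, 0.004, -0.068, 0],
    [0, 0, 0, 0, 0.004, -0.074, 0],
  ],
)

```text
time: 7.4
tool_pos: [0.4131, -0.2831, 0.0105]
ee_rot: [-3.14, -0.002, 1.768]
wrist_force: [0.6, -0.1, -2.7]
width: 0.05
finger_force: 30.0
```

Emit:
apply_moves(
  commands=[
    [0, 0, 0, 0, 0, 0, 0],
    [0, 0, 0, 0, 0, 0, 70],
    [0, 0, 0, 0, 0, 0, 70],
    [0, 0, 0, 0, 0, 0, 70],
    [0, 0, 0, 0, 0, 0, 70],
  ],
)

```text
time: 7.9
tool_pos: [0.4141, -0.2849, 0.0125]
ee_rot: [3.14, 0.002, 1.767]
wrist_force: [-0.8, 0.1, -0.4]
width: 0.0654
finger_force: 0.0
```

Emit:
apply_moves(
  commands=[
    [0, 0, 0, 0, 0, 0.03, 70],
    [0, 0, 0, 0, 0, 0.06, 70],
    [0, 0, 0, 0, 0, 0.1, 70],
    [0, 0, 0, 0, 0, 0.15, 70],
    [0, 0, 0, 0, 0, 0.18, 70],
  ],
)

```text
time: 8.4
tool_pos: [0.4145, -0.2852, 0.1962]
ee_rot: [3.138, 0.005, 1.767]
wrist_force: [-0.3, 0.1, 0.2]
width: 0.0658
finger_force: 0.0
```

Emit:
apply_moves(
  commands=[
    [0, 0, -0.065, -0.002, 0.0487, 0, 70],
    [0, 0, -0.13, -0.004, 0.0974, 0, 80],
    [0, 0, -0.195, -0.006, 0.146, 0, 80],
    [0, 0, -0.26, -0.008, 0.195, 0, 80],
    [0, 0, -0.325, -0.01, 0.2435, 0, 80],
  ],
)

```text
time: 8.9
tool_pos: [0.4032, -0.0392, 0.1921]
ee_rot: [3.14, -0.0, 1.438]
wrist_force: [-0.5, 0.1, -0.4]
width: 0.0749
finger_force: 0.0
```

Emit:
apply_moves(
  commands=[
    [0, 0, -0.065, -0.002, 0.0487, 0, 80],
    [0, 0, -0.13, -0.004, 0.0974, 0, 80],
    [0, 0, -0.195, -0.006, 0.146, 0, 80],
    [0, 0, -0.26, -0.008, 0.195, 0, 80],
    [0, 0, -0.388, -0.01, 0.2435, 0, 80],
  ],
)

```text
time: 9.4
tool_pos: [0.3934, 0.2013, 0.1922]
ee_rot: [3.14, -0.001, 1.06]
wrist_force: [1.0, -0.3, -0.6]
width: 0.075
finger_force: 0.0
```

Emit:
apply_moves(
  commands=[
    [0.091, -0.052, 0, -0.0025, 0.025, -0.01, 80],
    [0.182, -0.1035, 0, -0.0025, 0.0485, -0.02, 80],
    [0.273, -0.155, 0, -0.0025, 0.0485, -0.03, 80],
    [0.364, -0.207, 0, -0.0025, 0.0485, -0.04, 80],
    [0.455, -0.2587, 0, -0.0025, 0.0485, -0.04, 80],
  ],
)

```text
time: 9.9
tool_pos: [0.3904, 0.2478, 0.1507]
ee_rot: [3.136, -0.526, 1.066]
wrist_force: [-0.7, -0.3, -0.3]
width: 0.0752
finger_force: 0.0
```

```bash
python3 - <<'E'
from h import *
o=get_obs();print(o['tool_pos'],o['ee_rot'],o['joint_positions'])
for n,x0 in [('A',(.4295,.178,.65)),('B',(.4142,.2906,-.517)),('C',(.5762,.322,-.926))]:
    v=[best(c,'coupling0',x0[:2],.015) for c in('scene','top')]
    print(n,[m is not None for _,m in v],[fit([w],hexa(),x0) for w in v if w[1] is not None])
E
```

```text
[0.39044956 0.24777808 0.15069754] [ 3.13612662 -0.52630111  1.06591049] [ 0.12295798 -0.42584249  2.01051082  0.43833802  1.2540686   0.55519654]
A [False, True] [(array([0.4264, 0.1788, 0.5436]), np.float64(0.863))]
B [True, True] [(array([ 0.4136,  0.291 , -0.5756]), np.float64(0.102)), (array([ 0.4155,  0.2897, -0.5437]), np.float64(0.101))]
C [True, True] [(array([ 0.577 ,  0.3206, -0.9607]), np.float64(0.098)), (array([ 0.5769,  0.3216, -0.8649]), np.float64(0.077))]
```

Emit:
apply_moves(
  commands=[
    [0, 0, 0, 0, 0, -0.04, 80],
    [0, 0, 0, 0, 0, -0.057, 80],
    [0, 0, 0, 0.01, 0.0174, -0.092, 80],
    [0, 0, 0, 0.02, 0.0348, -0.126, 80],
    [0, 0, 0, 0.025, 0.0435, -0.143, 80],
  ],
)

```text
time: 11.0
tool_pos: [0.4148, 0.2916, 0.0053]
ee_rot: [3.14, -0.52, 1.064]
wrist_force: [-0.4, 0.1, -0.0]
width: 0.0752
finger_force: 0.0
```

Emit:
apply_moves(
  commands=[
    [0, 0, 0, 0, 0, 0, 80],
    [0, 0, 0, 0, 0, 0, 0],
    [0, 0, 0, 0, 0, 0, 0],
    [0, 0, 0, 0, 0, 0, 0],
    [0, 0, 0, 0, 0, 0, 0],
  ],
)

```text
time: 11.5
tool_pos: [0.4168, 0.291, 0.0098]
ee_rot: [3.135, -0.525, 1.065]
wrist_force: [-1.9, -0.9, 3.6]
width: 0.0498
finger_force: 30.0
```

Emit:
apply_moves(
  commands=[
    [0, 0, 0, 0, 0, 0, 0],
    [0, 0, 0, 0, 0, 0, 0],
    [0, 0, 0, 0, 0, 0.02, 0],
    [0, 0, 0, 0, 0, 0.06, 0],
    [0, 0, 0, 0, 0, 0.1, 0],
  ],
)

```text
time: 12.0
tool_pos: [0.4148, 0.2901, 0.1075]
ee_rot: [3.139, -0.52, 1.063]
wrist_force: [1.7, 0.5, -2.2]
width: 0.0497
finger_force: 30.0
```

Emit:
apply_moves(
  commands=[
    [-0.1217, 0.0692, 0, 0.014, -0.032, 0.005, 0],
    [-0.2434, 0.1384, 0, 0.028, -0.064, 0.01, 0],
    [-0.3651, 0.2076, 0, 0.042, -0.096, 0.01, 0],
    [-0.4868, 0.2768, 0, 0.056, -0.128, 0.01, 0],
    [-0.6085, 0.346, 0, 0.07, -0.16, 0.01, 0],
  ],
)

```text
time: 12.5
tool_pos: [0.4875, 0.1297, 0.1192]
ee_rot: [-3.141, 0.181, 1.063]
wrist_force: [-0.1, 0.3, -2.2]
width: 0.0497
finger_force: 30.0
```

Emit:
apply_moves(
  commands=[
    [-0.1005, 0.0571, 0, 0.014, -0.032, 0, 0],
    [-0.201, 0.1142, 0, 0.028, -0.064, 0, 0],
    [-0.3015, 0.1714, 0, 0.042, -0.096, 0, 0],
    [-0.3015, 0.1714, 0, 0.056, -0.128, 0, 0],
    [-0.3015, 0.1714, 0, 0.07, -0.16, 0, 0],
  ],
)

```text
time: 13.0
tool_pos: [0.5568, -0.0293, 0.1159]
ee_rot: [-3.132, 0.525, 1.069]
wrist_force: [0.6, 0.2, -2.0]
width: 0.0497
finger_force: 30.0
```

Emit:
apply_moves(
  commands=[
    [0, 0, 0.083, 0.009, -0.021, 0, 0],
    [0, 0, 0.166, 0.018, -0.042, 0, 0],
    [0, 0, 0.249, 0.027, -0.063, 0, 0],
    [0, 0, 0.332, 0.036, -0.084, 0, 0],
    [0, 0, 0.413, 0.0434, -0.101, 0, 0],
  ],
)

```text
time: 13.5
tool_pos: [0.5998, -0.1309, 0.1172]
ee_rot: [-3.135, 0.523, 1.482]
wrist_force: [-0.2, -0.6, -2.6]
width: 0.0502
finger_force: 30.0
```

```bash
python3 - <<'E'
from h import *
o=get_obs();print(o['tool_pos'],o['ee_rot'],o['joint_positions'],o['width'])
from scipy.spatial.transform import Rotation as Q
print(Q.from_euler('xyz',o['ee_rot']).as_matrix().round(3))
s=snap('scene');montage(s,[proj(s,[.6,-.125,.11]),(429,270)],'p1.png')
E
```

```text
[ 0.59975051 -0.13087328  0.11724685] [-3.13458168  0.52268319  1.48152035] [-0.021634    0.30023281  1.39190347 -0.5220009   1.50630918  0.11908876] 0.05020314883538189
[[ 0.077  0.996 -0.051]
 [ 0.863 -0.093 -0.497]
 [-0.499 -0.006 -0.866]]
```

View pics/p1.png

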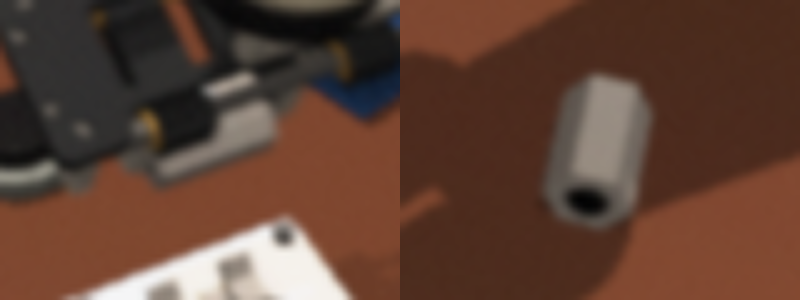

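Coupling B held level above nest2, underside flat down. Lower.

Emit:
apply_moves(
  commands=[
    [0, 0, 0, 0, 0, -0.03, 0],
    [0, 0, 0, 0, 0, -0.06, 0],
    [0, 0, 0, 0, 0, -0.075, 0],
    [0, 0, 0, 0, 0, -0.083, 0],
    [0, 0, 0, 0, 0, -0.088, 0],
  ],
)

```text
time: 14.05
tool_pos: [0.5994, -0.1284, 0.0324]
ee_rot: [-3.135, 0.523, 1.477]
wrist_force: [-9.9, 11.8, 19.2]
width: 0.0496
finger_force: 30.0
```

Emit:
apply_moves(
  commands=[
    [0, 0, 0, 0, 0, -0.002, 0],
    [0, 0, 0, 0, 0, -0.003, 0],
    [0, 0, 0, 0, 0, -0.003, 0],
    [0, 0, 0, 0, 0, -0.003, 0],
    [0, 0, 0, 0, 0, -0.003, 0],
  ],
)

```text
time: 14.55
tool_pos: [0.5995, -0.1283, 0.0323]
ee_rot: [-3.137, 0.524, 1.475]
wrist_force: [-9.3, 8.8, 14.1]
width: 0.0498
finger_force: 30.0
```

Emit:
apply_moves(
  commands=[
    [0, 0, 0, 0, 0.001, 0.001, 0],
    [0, 0, 0, 0, 0.0025, 0.001, 0],
    [0, 0, 0, -0.001, 0.003, 0, 0],
    [0, 0, 0, -0.001, 0.003, -0.001, 0],
    [0, 0, 0, -0.001, 0.003, -0.001, 0],
  ],
)

```text
time: 15.05
tool_pos: [0.6008, -0.1273, 0.0291]
ee_rot: [3.141, 0.524, 1.475]
wrist_force: [0.4, 0.5, 5.4]
width: 0.05
finger_force: 3.0
```

Emit:
apply_moves(
  commands=[
    [0, 0, 0, 0, 0, 0, 80],
    [0, 0, 0, 0, 0, 0, 80],
    [0, 0, 0, 0, 0, 0, 80],
    [0, 0, 0, 0, 0, 0, 80],
    [0, 0, 0, 0.001, 0.01, 0.0173, 80],
  ],
)

```text
time: 15.55
tool_pos: [0.5972, -0.1176, 0.0407]
ee_rot: [-3.128, 0.524, 1.48]
wrist_force: [-0.7, 0.5, -0.9]
width: 0.075
finger_force: 0.0
```

Emit:
apply_moves(
  commands=[
    [0, 0, 0, 0.002, 0.02, 0.035, 80],
    [0, 0, 0, 0.004, 0.04, 0.07, 80],
    [0, 0, 0, 0.004, 0.04, 0.11, 80],
    [0, 0, 0, 0.004, 0.08, 0.12, 80],
    [0, 0, 0, 0.004, 0.12, 0.12, 80],
  ],
)

```text
time: 16.05
tool_pos: [0.6051, 0.0034, 0.1675]
ee_rot: [3.139, 0.522, 1.472]
wrist_force: [-0.1, 0.1, 0.5]
width: 0.0751
finger_force: 0.0
```

```bash
python3 - <<'E'
from h import *
o=get_obs();print(o['tool_pos'],o['ee_rot'],o['joint_positions'])
for n,q,x0,z in [('A','coupling0',(.4295,.178,.65),0),('C','coupling0',(.5762,.322,-.926),0),('B','coupling0',(.5998,-.123,-.104),.02)]:
    v=[best(c,q,x0[:2],z+.015) for c in('scene','top')]
    print(n,[m is not None for _,m in v],[fit([w],hexa(z),x0) for w in v if w[1] is not None])
s=snap('scene');t=snap('top');P=[.6,-.123,.05]
montage(s,[proj(s,P),proj(s,[.43,.178,.01])],'p2.png')
montage(t,[proj(t,P),proj(t,[.41,-.285,.01])],'p3.png')
cv2.imwrite('pics/p4.png',np.vstack([cv2.imread('pics/p2.png'),cv2.imread('pics/p3.png')]))
E
```

```text
[0.60510929 0.00336328 0.16752281] [3.1392652  0.52180132 1.47151379] [ 0.19025511  0.32938367  1.2519626  -0.50352033  1.70209864  0.25779973]
A [True, False] [(array([0.4286, 0.1775, 0.6827]), np.float64(0.123))]
C [True, False] [(array([ 0.5769,  0.3219, -0.9372]), np.float64(0.068))]
B [True, True] [(array([ 0.5998, -0.1236, -0.1196]), np.float64(0.424)), (array([ 0.6008, -0.1258, -0.0202]), np.float64(0.067))]
```

View pics/p4.png

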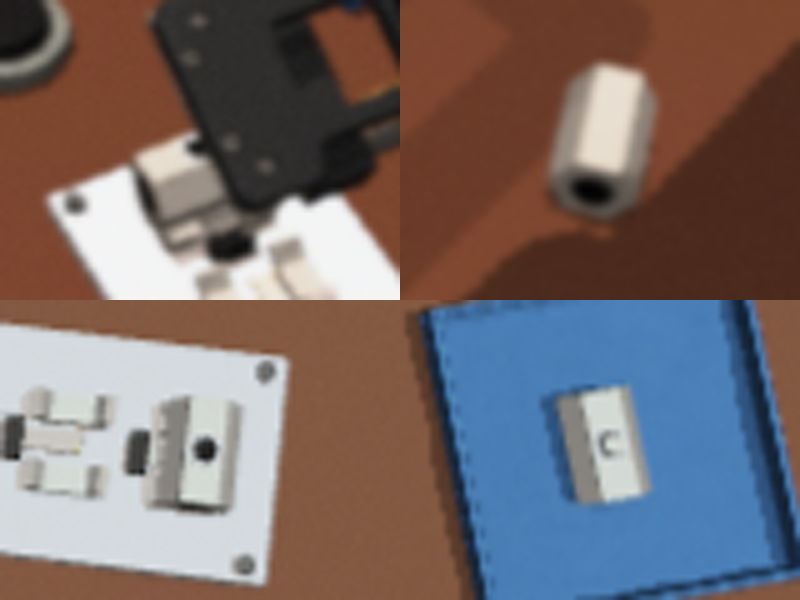

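Emit:
apply_moves(
  commands=[
    [0.1042, -0.0109, 0, -0.025, 0.02, 0, 80],
    [0.2084, -0.0218, 0, -0.05, 0.04, 0, 80],
    [0.3126, -0.0326, 0, -0.075, 0.06, 0, 80],
    [0.4168, -0.0435, 0, -0.1, 0.08, 0, 80],
    [0.521, -0.0544, 0, -0.125, 0.1, 0, 80],
  ],
)

```text
time: 17.25
tool_pos: [0.4782, 0.1038, 0.1647]
ee_rot: [3.14, -0.005, 1.476]
wrist_force: [0.1, -0.3, -0.1]
width: 0.0754
finger_force: 0.0
```

Emit:
apply_moves(
  commands=[
    [0, 0, 0.14, -0.012, 0.018, 0, 80],
    [0, 0, 0.28, -0.025, 0.036, 0, 80],
    [0, 0, 0.42, -0.037, 0.054, 0, 80],
    [0, 0, 0.56, -0.0492, 0.0719, -0.02, 80],
    [0, 0, 0.7, -0.0492, 0.0719, -0.05, 80],
  ],
)

```text
time: 17.75
tool_pos: [0.4302, 0.1769, 0.1159]
ee_rot: [3.135, 0.001, 2.185]
wrist_force: [0.9, 0.3, 0.0]
width: 0.075
finger_force: 0.0
```

Emit:
apply_moves(
  commands=[
    [0, 0, 0.059, 0, 0, 0, 80],
    [0, 0, 0.059, 0, 0, 0, 80],
    [0, 0, 0.059, 0, 0, 0, 80],
    [0, 0, 0.059, 0, 0, 0, 80],
    [0, 0, 0.059, 0, 0, 0, 80],
  ],
)

```text
time: 18.25
tool_pos: [0.4302, 0.1749, 0.1146]
ee_rot: [3.14, 0.0, 2.234]
wrist_force: [-0.4, -0.0, 0.3]
width: 0.0752
finger_force: 0.0
```

```bash
python3 - <<'E'
from h import *
o=get_obs();print(o['tool_pos'],o['ee_rot'],o['joint_positions'])
for n,q,x0,z in [('A','coupling0',(.4295,.178,.65),0),('C','coupling0',(.5762,.322,-.926),0),('B','coupling0',(.5998,-.123,-.104),.02)]:
    v=[best(c,q,x0[:2],z+.015) for c in('scene','top')]
    print(n,[m is not None for _,m in v],[fit([w],hexa(z),x0) for w in v if w[1] is not None])
s=snap('scene');t=snap('top');P=[.6,-.123,.04]
montage(s,[proj(s,P)],'p2.png',z=8)
montage(t,[proj(t,P)],'p3.png',z=8)
cv2.imwrite('pics/p5.png',np.hstack([cv2.imread('pics/p2.png'),cv2.imread('pics/p3.png')]))
E
```

```text
[0.43017025 0.17490042 0.11462181] [3.14005459e+00 2.20023596e-04 2.23430038e+00] [ 2.63677975e-01 -6.95756878e-02  1.71005970e+00  3.97038041e-04
  1.49960625e+00 -3.99854195e-01]
A [True, False] [(array([0.4298, 0.1781, 0.662 ]), np.float64(0.043))]
C [True, True] [(array([ 0.5771,  0.3208, -0.9547]), np.float64(0.071)), (array([ 0.5769,  0.3215, -0.8667]), np.float64(0.099))]
B [True, True] [(array([ 0.6006, -0.1238, -0.1031]), np.float64(0.128)), (array([ 0.5999, -0.1251, -0.0849]), np.float64(0.056))]
```

View pics/p5.png

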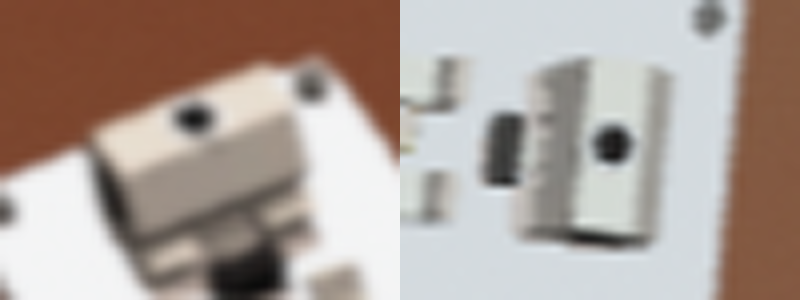

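Emit:
apply_moves(
  commands=[
    [0, 0, 0, 0, 0, -0.04, 80],
    [0, 0, 0, 0, 0, -0.08, 80],
    [0, 0, 0, 0, 0, -0.1, 80],
    [0, 0, 0, 0, 0, -0.108, 80],
    [0, 0, 0, 0, 0, -0.108, 80],
  ],
)

```text
time: 19.45
tool_pos: [0.4288, 0.1747, 0.0049]
ee_rot: [-3.14, -0.001, 2.235]
wrist_force: [0.2, 0.3, 0.9]
width: 0.075
finger_force: 0.0
```

Emit:
apply_moves(
  commands=[
    [0, 0, 0, 0, 0, 0, 0],
    [0, 0, 0, 0, 0, 0, 0],
    [0, 0, 0, 0, 0, 0, 0],
    [0, 0, 0, 0, 0, 0, 0],
    [0, 0, 0, 0, 0, 0, 0],
  ],
)

```text
time: 19.95
tool_pos: [0.4309, 0.1755, 0.0072]
ee_rot: [3.138, 0.001, 2.235]
wrist_force: [1.5, 1.0, 4.6]
width: 0.0495
finger_force: 30.0
```

Emit:
apply_moves(
  commands=[
    [0, 0, 0, 0, 0, 0, 0],
    [0, 0, 0, 0, 0, 0.02, 0],
    [0, 0, 0, 0, 0, 0.05, 0],
    [0, 0, 0, 0, 0, 0.08, 0],
    [0, 0, 0, 0, 0, 0.1, 0],
  ],
)

```text
time: 20.45
tool_pos: [0.4292, 0.1747, 0.1067]
ee_rot: [-3.141, -0.0, 2.235]
wrist_force: [0.4, -0.6, -2.9]
width: 0.05
finger_force: 30.0
```

Emit:
apply_moves(
  commands=[
    [0.113, 0.0877, 0, 0, 0, 0.02, 0],
    [0.226, 0.1753, 0, 0, 0, 0.04, 0],
    [0.339, 0.263, 0, 0, 0, 0.04, 0],
    [0.452, 0.3506, 0, 0, 0, 0.04, 0],
    [0.565, 0.438, 0, 0, 0, 0.04, 0],
  ],
)

```text
time: 20.95
tool_pos: [0.4298, 0.1741, 0.1458]
ee_rot: [3.137, -0.719, 2.236]
wrist_force: [-0.3, 0.8, -2.9]
width: 0.0498
finger_force: 30.0
```

Emit:
apply_moves(
  commands=[
    [0.113, 0.0877, 0, 0, 0, 0, 0],
    [0.225, 0.175, 0, 0, 0, 0, 0],
    [0.225, 0.175, 0, 0, 0, 0, 0],
    [0.225, 0.175, 0, 0, 0, 0, 0],
    [0.225, 0.175, 0, 0, 0, 0, 0],
  ],
)

```text
time: 21.45
tool_pos: [0.4295, 0.1753, 0.1468]
ee_rot: [3.132, -0.997, 2.242]
wrist_force: [0.5, 0.6, -2.0]
width: 0.0501
finger_force: 30.0
```

```bash
python3 - <<'E'
from h import *
o=get_obs();print(o['tool_pos'],o['ee_rot'],o['joint_positions'])
t=snap('top');montage(t,[proj(t,o['tool_pos'])],'p6.png')
s=snap('scene');montage(s,[proj(s,o['tool_pos'])],'p7.png')
cv2.imwrite('pics/p6.png',np.hstack([cv2.imread('pics/p6.png'),cv2.imread('pics/p7.png')]))
E
```

```text
[0.42951887 0.17534757 0.14683534] [ 3.13163045 -0.99660744  2.24249144] [-0.18611965  0.35941524  1.49300516  0.67436486  2.04076432 -0.78154773]
```

View pics/p6.png

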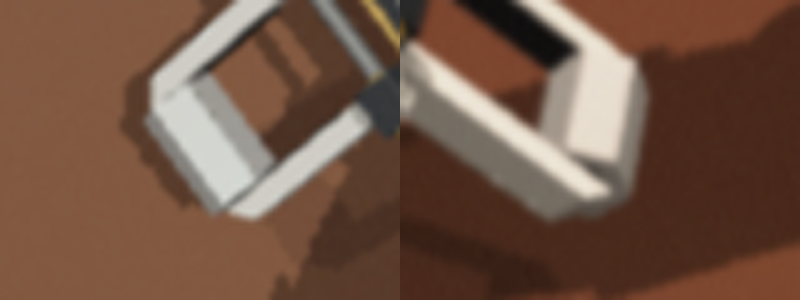

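Lean one way shows no hole on the exposed lower side; lean the other way.

Emit:
apply_moves(
  commands=[
    [-0.1145, -0.0889, 0, 0, 0, 0, 0],
    [-0.229, -0.1778, 0, 0, 0, 0, 0],
    [-0.3435, -0.2667, 0, 0, 0, 0, 0],
    [-0.458, -0.3556, 0, 0, 0, 0, 0],
    [-0.5725, -0.4445, 0, 0, 0, 0, 0],
  ],
)

```text
time: 22.05
tool_pos: [0.4299, 0.1753, 0.149]
ee_rot: [3.134, -0.267, 2.238]
wrist_force: [-0.1, 0.7, -3.1]
width: 0.0498
finger_force: 30.0
```

Emit:
apply_moves(
  commands=[
    [-0.1145, -0.0889, 0, 0, 0, 0, 0],
    [-0.229, -0.1778, 0, 0, 0, 0, 0],
    [-0.3435, -0.2667, 0, 0, 0, 0, 0],
    [-0.458, -0.3556, 0, 0, 0, 0, 0],
    [-0.5725, -0.4445, 0, 0, 0, 0, 0],
  ],
)

```text
time: 22.55
tool_pos: [0.429, 0.1763, 0.1492]
ee_rot: [3.135, 0.454, 2.234]
wrist_force: [0.1, -0.0, -3.3]
width: 0.0498
finger_force: 30.0
```

Emit:
apply_moves(
  commands=[
    [-0.1145, -0.0889, 0, 0, 0, 0, 0],
    [-0.229, -0.1778, 0, 0, 0, 0, 0],
    [-0.3435, -0.2667, 0, 0, 0, 0, 0],
    [-0.435, -0.338, 0, 0, 0, 0, 0],
    [-0.435, -0.338, 0, 0, 0, 0, 0],
  ],
)

```text
time: 23.05
tool_pos: [0.4267, 0.176, 0.1431]
ee_rot: [-3.125, 0.998, 2.252]
wrist_force: [0.6, 0.2, -3.2]
width: 0.05
finger_force: 30.0
```

```bash
python3 - <<'E'
from h import *
o=get_obs();print(o['tool_pos'],o['ee_rot'],o['joint_positions'])
t=snap('top');montage(t,[proj(t,o['tool_pos'])],'p8.png')
s=snap('scene');montage(s,[proj(s,o['tool_pos'])],'p7.png')
cv2.imwrite('pics/p8.png',np.hstack([cv2.imread('pics/p8.png'),cv2.imread('pics/p7.png')]))
E
```

```text
[0.42665204 0.17596706 0.14310947] [-3.12517789  0.99829305  2.25185014] [ 0.91051901  0.08670252  1.83616913 -0.95220354  1.57844483  0.41756423]
```

View pics/p8.png

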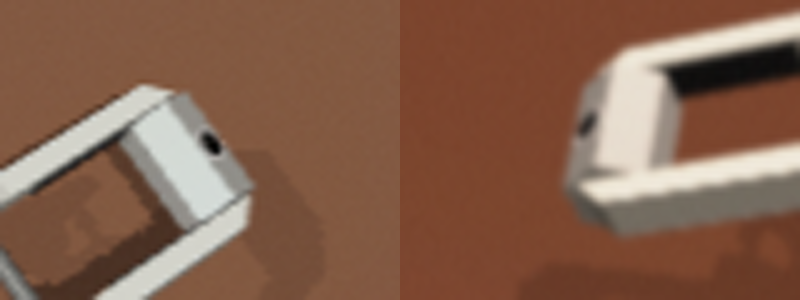

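Hole found: lower side facing (+x,−y), now at +30° elevation. Set it down rolled 60°, then regrasp.

Emit:
apply_moves(
  commands=[
    [-0.037, -0.029, 0, 0, 0, -0.03, 0],
    [-0.037, -0.029, 0, 0, 0, -0.07, 0],
    [-0.037, -0.029, 0, 0, 0, -0.105, 0],
    [-0.037, -0.029, 0, 0, 0, -0.125, 0],
    [-0.037, -0.029, 0, 0, 0, -0.13, 0],
  ],
)

```text
time: 23.65
tool_pos: [0.4298, 0.1743, 0.0154]
ee_rot: [-3.136, 1.045, 2.236]
wrist_force: [-0.1, 0.6, -2.5]
width: 0.0496
finger_force: 30.0
```

Emit:
apply_moves(
  commands=[
    [0, 0, 0, 0, 0, -0.003, 0],
    [0, 0, 0, 0, 0, -0.005, 0],
    [0, 0, 0, 0, 0, -0.005, 0],
    [0, 0, 0, 0, 0, -0.005, 0],
    [0, 0, 0, 0, 0, -0.005, 0],
  ],
)

```text
time: 24.15
tool_pos: [0.4309, 0.1758, 0.0132]
ee_rot: [3.14, 1.049, 2.233]
wrist_force: [0.2, 1.5, 7.1]
width: 0.0496
finger_force: 30.0
```

Contact with the bench. Release and back off.

Emit:
apply_moves(
  commands=[
    [0, 0, 0, 0, 0, 0, 80],
    [0, 0, 0, 0, 0, 0, 80],
    [0, 0, 0, 0, 0, 0, 80],
    [0, 0, 0, 0, 0, 0, 80],
    [0, 0, 0, 0, 0, 0, 80],
  ],
)

```text
time: 24.65
tool_pos: [0.4294, 0.1748, 0.0106]
ee_rot: [-3.134, 1.047, 2.24]
wrist_force: [-0.4, -0.2, 1.0]
width: 0.0753
finger_force: 0.0
```

Emit:
apply_moves(
  commands=[
    [0, 0, 0, -0.011, 0.014, 0.0105, 80],
    [0, 0, 0, -0.022, 0.028, 0.021, 80],
    [0, 0, 0, -0.042, 0.055, 0.04, 80],
    [0, 0, 0, -0.042, 0.055, 0.08, 80],
    [0, 0, 0, -0.042, 0.055, 0.12, 80],
  ],
)

```text
time: 25.15
tool_pos: [0.387, 0.2303, 0.1313]
ee_rot: [-3.13, 1.048, 2.245]
wrist_force: [1.2, 0.3, 0.3]
width: 0.0749
finger_force: 0.0
```

```bash
python3 - <<'E'
from h import *
o=get_obs();print(o['tool_pos'],o['ee_rot'],o['joint_positions'])
for n,q,x0,z in [('A','coupling0',(.4295,.178,.65),0),('C','coupling0',(.5762,.322,-.926),0)]:
    v=[best(c,q,x0[:2],z+.015) for c in('scene','top')]
    print(n,[m is not None for _,m in v],[fit([w],hexa(z),x0) for w in v if w[1] is not None])
E
```

```text
[0.38695432 0.23033634 0.13129408] [-3.130307    1.04784604  2.24508661] [ 1.05683329  0.19353139  1.77591705 -0.93515734  1.68484822  0.53684923]
A [True, True] [(array([0.4245, 0.1818, 0.647 ]), np.float64(0.046)), (array([0.4255, 0.1818, 0.69  ]), np.float64(0.061))]
C [True, True] [(array([ 0.5772,  0.3217, -0.9348]), np.float64(0.06)), (array([ 0.5777,  0.3211, -0.8699]), np.float64(0.065))]
```

Emit:
apply_moves(
  commands=[
    [0.1125, 0.0882, 0, 0.007, -0.009, 0, 80],
    [0.225, 0.1764, 0, 0.014, -0.018, 0, 80],
    [0.3375, 0.2646, 0, 0.021, -0.027, 0, 80],
    [0.45, 0.3528, 0, 0.028, -0.036, 0, 80],
    [0.5625, 0.441, 0, 0.035, -0.045, 0, 80],
  ],
)

```text
time: 26.05
tool_pos: [0.4225, 0.1849, 0.1308]
ee_rot: [-3.139, 0.327, 2.239]
wrist_force: [-0.2, -0.5, -0.5]
width: 0.0754
finger_force: 0.0
```

Emit:
apply_moves(
  commands=[
    [0.1125, 0.0882, 0, 0.007, -0.009, 0, 80],
    [0.225, 0.1764, 0, 0.014, -0.018, 0, 80],
    [0.3375, 0.2646, 0, 0.021, -0.027, 0, 80],
    [0.45, 0.3528, 0, 0.028, -0.036, 0, 80],
    [0.5625, 0.441, 0, 0.0315, -0.04, 0, 80],
  ],
)

```text
time: 26.55
tool_pos: [0.4547, 0.1436, 0.1308]
ee_rot: [-3.14, -0.388, 2.236]
wrist_force: [1.1, 0.2, -0.6]
width: 0.0757
finger_force: 0.0
```

Emit:
apply_moves(
  commands=[
    [0.111, 0.087, 0, 0, 0, 0, 80],
    [0.111, 0.087, 0, 0, 0, 0, 80],
    [0.111, 0.087, 0, 0, 0, -0.02, 80],
    [0.111, 0.087, 0, 0, 0, -0.036, 80],
    [0.111, 0.087, 0, 0, 0, -0.036, 80],
  ],
)

```text
time: 27.05
tool_pos: [0.4515, 0.1456, 0.0923]
ee_rot: [-3.133, -0.526, 2.236]
wrist_force: [0.2, 0.4, 0.5]
width: 0.075
finger_force: 0.0
```

```bash
python3 - <<'E'
from h import *
v=best('scene','coupling0',(.425,.182),.015)
for i in range(4):
    o=get_obs();print(o['tool_pos'].round(4),o['ee_rot'].round(3));place_of('scene','tray')
print(o['joint_positions'],v[1] is not None and fit([v],hexa(),(.425,.182,.66)))
E
```

```text
[0.4532 0.1457 0.0948] [-3.138 -0.524  2.239]
[0.4538 0.1456 0.0954] [-3.14  -0.523  2.239]
[0.4542 0.1455 0.0958] [-3.141 -0.522  2.239]
[0.4544 0.1454 0.0959] [-3.141 -0.522  2.239]
[-0.08587103  0.19777237  1.56248241  0.3771359   1.7441751  -0.75773131] (array([0.423 , 0.1802, 0.7001]), np.float64(0.11))
```

Emit:
apply_moves(
  commands=[
    [0, 0, 0, -0.01, 0.0127, -0.028, 80],
    [0, 0, 0, -0.02, 0.0254, -0.056, 80],
    [0, 0, 0, -0.027, 0.0343, -0.075, 80],
    [0, 0, 0, -0.031, 0.039, -0.087, 80],
    [0, 0, 0, -0.031, 0.039, -0.087, 80],
  ],
)

```text
time: 27.85
tool_pos: [0.4216, 0.1843, 0.0069]
ee_rot: [-3.137, -0.525, 2.237]
wrist_force: [-0.8, 0.5, 0.2]
width: 0.0753
finger_force: 0.0
```

Emit:
apply_moves(
  commands=[
    [0, 0, 0, 0, 0, 0, 0],
    [0, 0, 0, 0, 0, 0, 0],
    [0, 0, 0, 0, 0, 0, 0],
    [0, 0, 0, 0, 0, 0, 0],
    [0, 0, 0, 0, 0, 0, 0],
  ],
)

```text
time: 28.35
tool_pos: [0.4242, 0.1837, 0.0087]
ee_rot: [-3.141, -0.522, 2.238]
wrist_force: [1.0, -1.5, 3.0]
width: 0.0497
finger_force: 30.0
```

Emit:
apply_moves(
  commands=[
    [0, 0, 0, 0, 0, 0, 0],
    [0, 0, 0, 0, 0, 0.02, 0],
    [0, 0, 0, 0, 0, 0.06, 0],
    [0, 0, 0, 0, 0, 0.1, 0],
    [0, 0, 0, 0, 0, 0.12, 0],
  ],
)

```text
time: 28.85
tool_pos: [0.4239, 0.1839, 0.1303]
ee_rot: [3.141, -0.521, 2.239]
wrist_force: [0.9, -0.5, -3.2]
width: 0.0496
finger_force: 30.0
```

Emit:
apply_moves(
  commands=[
    [-0.11, -0.0864, 0, 0.012, -0.017, 0, 0],
    [-0.22, -0.1728, 0, 0.024, -0.034, 0, 0],
    [-0.33, -0.2592, 0, 0.036, -0.051, 0, 0],
    [-0.44, -0.3456, 0, 0.048, -0.068, 0, 0],
    [-0.55, -0.432, 0, 0.06, -0.085, 0, 0],
  ],
)

```text
time: 29.35
tool_pos: [0.4832, 0.0983, 0.1279]
ee_rot: [-3.139, 0.181, 2.237]
wrist_force: [0.1, -0.1, -2.6]
width: 0.0498
finger_force: 30.0
```

Emit:
apply_moves(
  commands=[
    [-0.091, -0.0714, 0, 0.012, -0.017, 0, 0],
    [-0.182, -0.1428, 0, 0.024, -0.034, 0, 0],
    [-0.274, -0.214, 0, 0.036, -0.051, 0, 0],
    [-0.274, -0.214, 0, 0.048, -0.068, 0, 0],
    [-0.274, -0.214, 0, 0.06, -0.085, 0, 0],
  ],
)

```text
time: 29.85
tool_pos: [0.5413, 0.0145, 0.1251]
ee_rot: [-3.133, 0.52, 2.243]
wrist_force: [0.9, -0.4, -2.2]
width: 0.0499
finger_force: 30.0
```

Emit:
apply_moves(
  commands=[
    [0, 0, -0.14, 0.012, -0.016, 0, 0],
    [0, 0, -0.28, 0.024, -0.032, 0, 0],
    [0, 0, -0.42, 0.036, -0.048, 0, 0],
    [0, 0, -0.56, 0.048, -0.064, 0, 0],
    [0, 0, -0.7, 0.062, -0.081, 0, 0],
  ],
)

```text
time: 30.35
tool_pos: [0.6043, -0.0668, 0.1258]
ee_rot: [-3.133, 0.523, 1.535]
wrist_force: [-0.1, 0.9, -2.1]
width: 0.0491
finger_force: 30.0
```

Emit:
apply_moves(
  commands=[
    [0, 0, -0.07, 0, 0, 0, 0],
    [0, 0, -0.07, 0, 0, 0, 0],
    [0, 0, -0.07, 0, 0, -0.02, 0],
    [0, 0, -0.07, 0, 0, -0.04, 0],
    [0, 0, -0.07, 0, 0, -0.04, 0],
  ],
)

```text
time: 30.85
tool_pos: [0.6016, -0.0663, 0.0834]
ee_rot: [-3.127, 0.523, 1.475]
wrist_force: [-0.7, -0.5, -3.1]
width: 0.0497
finger_force: 30.0
```

```bash
python3 - <<'E'
from h import *
for i in range(5):
    place_of('scene','tray');o=get_obs();print(o['tool_pos'].round(4),o['ee_rot'].round(3),o['finger_force'])
s=snap('scene');montage(s,[proj(s,[.606,-.063,.09]),proj(s,[.6,-.123,.04])],'p9.png')
E
```

```text
[ 0.6028 -0.0666  0.0855] [-3.13   0.524  1.473] 29.9903412675485
[ 0.604  -0.0667  0.0873] [-3.135  0.524  1.471] 29.990295495372266
[ 0.6049 -0.0668  0.0885] [-3.137  0.524  1.469] 29.990173405967653
[ 0.6054 -0.0668  0.0891] [-3.139  0.523  1.468] 29.99023992335424
[ 0.6057 -0.0669  0.0894] [-3.14   0.523  1.467] 29.990247746463865
```

View pics/p9.png

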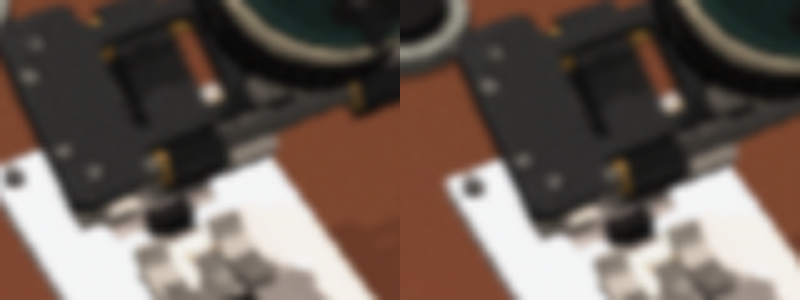

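The gripper hides the nests in this view; the pose readout is on target (yaw 1.467, .6057, −.0669). Lower into nest1.

Emit:
apply_moves(
  commands=[
    [0, 0, 0, 0, 0, -0.025, 0],
    [0, 0, 0, 0, 0, -0.045, 0],
    [0, 0, 0, 0, 0, -0.053, 0],
    [0, 0, 0, 0, 0, -0.057, 0],
    [0, 0, 0, 0, 0, -0.06, 0],
  ],
)

```text
time: 31.65
tool_pos: [0.6054, -0.0673, 0.0298]
ee_rot: [-3.138, 0.525, 1.467]
wrist_force: [-4.4, 3.5, 9.5]
width: 0.05
finger_force: 30.0
```

Emit:
apply_moves(
  commands=[
    [0, 0, 0, 0, 0, 0, 0],
    [0, 0, 0, 0, 0, 0, 0],
    [0, 0, 0, 0, 0, 0, 0],
    [0, 0, 0, 0, 0, 0, 0],
    [0, 0, 0, 0, 0, 0, 0],
  ],
)

```text
time: 32.15
tool_pos: [0.6059, -0.0672, 0.0298]
ee_rot: [-3.14, 0.524, 1.466]
wrist_force: [-2.0, 1.7, 6.5]
width: 0.0498
finger_force: 30.0
```

Emit:
apply_moves(
  commands=[
    [0, 0, 0, 0, 0, 0, 80],
    [0, 0, 0, 0, 0, 0, 80],
    [0, 0, 0, 0, 0, 0, 80],
    [0, 0, 0, 0, 0, 0, 80],
    [0, 0, 0, 0.001, 0.01, 0.0173, 80],
  ],
)

```text
time: 32.65
tool_pos: [0.6038, -0.058, 0.0422]
ee_rot: [-3.13, 0.525, 1.47]
wrist_force: [0.5, 0.4, 0.5]
width: 0.0752
finger_force: 0.0
```

Emit:
apply_moves(
  commands=[
    [0, 0, 0, 0.002, 0.02, 0.035, 80],
    [0, 0, 0, 0.004, 0.04, 0.07, 80],
    [0, 0, 0, -0.01, 0.05, 0.12, 80],
    [0, 0, 0, -0.04, 0.08, 0.13, 80],
    [0, 0, 0, -0.08, 0.11, 0.13, 80],
  ],
)

```text
time: 33.15
tool_pos: [0.5277, 0.0538, 0.1786]
ee_rot: [3.137, 0.521, 1.462]
wrist_force: [1.0, 1.4, 1.1]
width: 0.075
finger_force: 0.0
```

Emit:
apply_moves(
  commands=[
    [0.1042, -0.0109, 0, -0.02, 0.03, 0.02, 80],
    [0.2084, -0.0218, 0, -0.04, 0.06, 0.02, 80],
    [0.3126, -0.0326, 0, -0.06, 0.09, 0.02, 80],
    [0.4168, -0.0435, 0, -0.07, 0.12, 0.02, 80],
    [0.521, -0.0544, 0, -0.07, 0.13, 0.02, 80],
  ],
)

```text
time: 33.65
tool_pos: [0.4552, 0.1856, 0.1961]
ee_rot: [-3.139, -0.006, 1.471]
wrist_force: [1.3, -0.0, -0.3]
width: 0.0752
finger_force: 0.0
```

```bash
python3 - <<'E'
from h import *
for n,q,x0,z in [('C','coupling0',(.5762,.322,-.926),0),('B','coupling0',(.5998,-.123,-.104),.02),('A','coupling0',(.606,-.063,-.104),.02)]:
    v=[best(c,q,x0[:2],z+.015) for c in('scene','top')]
    print(n,[m is not None for _,m in v],[fit([w],hexa(z),x0) for w in v if w[1] is not None])
o=get_obs();print(o['tool_pos'].round(4),o['ee_rot'].round(3),o['joint_positions'].round(2))
s=snap('scene');montage(s,[proj(s,[.603,-.09,.04])],'p10.png',z=5)
t=snap('top');montage(t,[proj(t,[.603,-.09,.04])],'p11.png',z=5)
cv2.imwrite('pics/p10.png',np.hstack([cv2.imread('pics/p10.png'),cv2.imread('pics/p11.png')]))
E
```

```text
C [False, False] []
B [True, True] [(array([ 0.6005, -0.1236, -0.1384]), np.float64(0.088)), (array([ 0.6006, -0.1245, -0.0695]), np.float64(0.072))]
A [True, True] [(array([ 0.6044, -0.064 , -0.1401]), np.float64(0.084)), (array([ 0.6049, -0.0641, -0.1208]), np.float64(0.128))]
[0.4561 0.1831 0.1948] [-3.137  0.     1.468] [ 0.27 -0.04  1.52  0.    1.66  0.37]
```

View pics/p10.png

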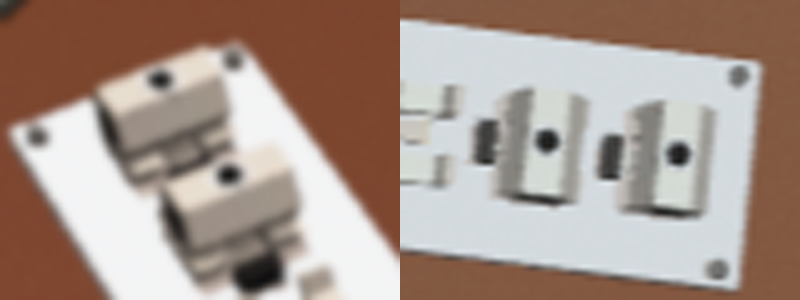

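Both seated with holes up (scene crop 160,78 and 228,173). C was knocked; relocate it.

```bash
python3 - <<'E'
from h import *
r={}
for c in('scene','top'):
    s=snapshot(c)
    for m in masks_of(c,'coupling0'):
        if m['mask'].sum()<20: continue
        k=cv2.findContours(m['mask'].astype('uint8'),0,2)[0];b=cv2.minAreaRect(max(k,key=len))
        print(c,round(m['score'],2),m['extent'],ray(s,b[0],.015).round(3)[:2],b[1],b[2])
s=snap('scene');m=snap('top')
montage(s,[proj(s,[.576,.322,.015])],'a.png',z=4);montage(m,[proj(m,[.576,.322,.015])],'b.png',z=4)
cv2.imwrite('pics/p12.png',np.hstack([cv2.imread('pics/a.png'),cv2.imread('pics/b.png')]))
E
```

```text
scene 0.89 [397.4, 382.3, 434.6, 410.3] [0.622 0.352] (33.399681091308594, 20.28995704650879) 13.392498016357422
scene 0.86 [259.8, 194.3, 284.9, 221.3] [ 0.591 -0.142] (16.155494689941406, 26.554433822631836) 68.19859313964844
scene 0.57 [274.4, 211.9, 298.6, 237.3] [ 0.596 -0.079] (16.54690170288086, 27.280029296875) 63.43495178222656
scene 0.37 [257.3, 114.4, 346.7, 176.9] [ 0.415 -0.29 ] (58.24007034301758, 73.0035171508789) 54.46232223510742
top 0.88 [352.3, 226.3, 369.3, 251.3] [ 0.608 -0.066] (22.0, 14.0) 90.0
top 0.83 [173.4, 215.7, 199.6, 241.5] [0.624 0.351] (14.367987632751465, 22.02050018310547) 51.34019088745117
top 0.82 [377.3, 227.7, 393.4, 250.7] [ 0.604 -0.127] (14.527543067932129, 22.686847686767578) 5.7105937004089355
```

```bash
python3 - <<'E'
from h import *
v=[best(c,'coupling0',(.622,.352),.015) for c in('scene','top')]
for y in(-.93,-.7): print(fit(v,hexa(),(.622,.352,y)),[fit([w],hexa(),(.622,.352,y)) for w in v])
o=get_obs();print(o['tool_pos'].round(4),o['ee_rot'].round(3))
E
```

```text
(array([ 0.6231,  0.3515, -0.8748]), np.float64(0.06)) [(array([ 0.6231,  0.352 , -0.8752]), np.float64(0.039)), (array([ 0.6234,  0.3509, -0.858 ]), np.float64(0.061))]
(array([ 0.6233,  0.3515, -0.8606]), np.float64(0.059)) [(array([ 0.6231,  0.352 , -0.8752]), np.float64(0.039)), (array([ 0.6238,  0.3505, -0.8735]), np.float64(0.059))]
[0.4561 0.1829 0.1952] [-3.138 -0.     1.468]
```

View pics/p12.png

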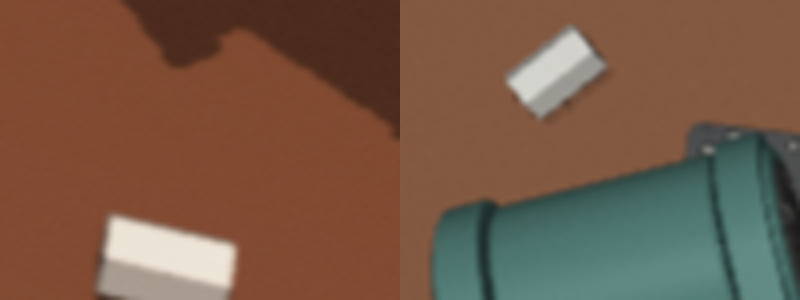

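Emit:
apply_moves(
  commands=[
    [0, 0, -0.14, 0.033, 0.0335, 0, 80],
    [0, 0, -0.28, 0.066, 0.067, 0, 80],
    [0, 0, -0.42, 0.099, 0.1005, 0, 80],
    [0, 0, -0.56, 0.132, 0.134, 0, 80],
    [0, 0, -0.7, 0.165, 0.1675, 0, 80],
  ],
)

```text
time: 35.35
tool_pos: [0.6222, 0.3517, 0.1949]
ee_rot: [-3.138, -0.0, 0.762]
wrist_force: [1.2, 0.2, 0.3]
width: 0.0754
finger_force: 0.0
```

Emit:
apply_moves(
  commands=[
    [0, 0, -0.068, 0.002, 0.001, 0, 80],
    [0, 0, -0.068, 0.002, 0.001, -0.03, 80],
    [0, 0, -0.068, 0.002, 0.001, -0.07, 80],
    [0, 0, -0.068, 0.002, 0.001, -0.09, 80],
    [0, 0, -0.068, 0.002, 0.001, -0.09, 80],
  ],
)

```text
time: 35.85
tool_pos: [0.6205, 0.3502, 0.0992]
ee_rot: [-3.135, 0.01, 0.7]
wrist_force: [-0.5, -0.4, -0.5]
width: 0.0752
finger_force: 0.0
```

```bash
python3 - <<'E'
from h import *
for i in range(4): place_of('scene','tray')
o=get_obs();print(o['tool_pos'].round(4),o['ee_rot'].round(3),o['joint_positions'].round(2))
v=best('scene','coupling0',(.623,.3515),.015)
if v[1] is not None: print(fit([v],hexa(),(.623,.3515,-.87)))
E
```

```text
[0.6243 0.352  0.1079] [-3.139 -0.004  0.7  ] [0.43 0.49 1.06 0.   1.59 1.3 ]
(array([ 0.6225,  0.3521, -0.8593]), np.float64(0.039))
```

Emit:
apply_moves(
  commands=[
    [0, 0, 0, -0.001, 0, -0.03, 80],
    [0, 0, 0, -0.001, 0, -0.065, 80],
    [0, 0, 0, -0.001, 0, -0.085, 80],
    [0, 0, 0, -0.001, 0, -0.095, 80],
    [0, 0, 0, -0.001, 0, -0.099, 80],
  ],
)

```text
time: 36.65
tool_pos: [0.6221, 0.3514, 0.006]
ee_rot: [-3.138, -0.0, 0.7]
wrist_force: [0.1, 0.5, 0.7]
width: 0.0752
finger_force: 0.0
```

Emit:
apply_moves(
  commands=[
    [0, 0, 0, 0, 0, 0, 80],
    [0, 0, 0, 0, 0, 0, 0],
    [0, 0, 0, 0, 0, 0, 0],
    [0, 0, 0, 0, 0, 0, 0],
    [0, 0, 0, 0, 0, 0, 0],
  ],
)

```text
time: 37.15
tool_pos: [0.6227, 0.3515, 0.0072]
ee_rot: [-3.139, -0.002, 0.7]
wrist_force: [0.5, -0.5, 1.8]
width: 0.0499
finger_force: 30.0
```

Emit:
apply_moves(
  commands=[
    [0, 0, 0, 0, 0, 0, 0],
    [0, 0, 0, 0, 0, 0.02, 0],
    [0, 0, 0, 0, 0, 0.06, 0],
    [0, 0, 0, -0.02, 0, 0.1, 0],
    [0, 0, 0, -0.06, 0, 0.12, 0],
  ],
)

```text
time: 37.65
tool_pos: [0.5647, 0.3516, 0.1294]
ee_rot: [-3.139, -0.006, 0.697]
wrist_force: [-0.1, 0.9, -0.5]
width: 0.0495
finger_force: 30.0
```

Emit:
apply_moves(
  commands=[
    [0.0922, -0.1093, 0, -0.022, -0.02, 0, 0],
    [0.1844, -0.2186, 0, -0.044, -0.04, 0, 0],
    [0.2766, -0.3279, 0, -0.066, -0.06, 0, 0],
    [0.3688, -0.4372, 0, -0.088, -0.08, 0.01, 0],
    [0.461, -0.5465, 0, -0.11, -0.1, 0.02, 0],
  ],
)

```text
time: 38.15
tool_pos: [0.4499, 0.2512, 0.1452]
ee_rot: [-3.138, -0.719, 0.702]
wrist_force: [-1.0, -0.2, -1.0]
width: 0.0502
finger_force: 30.0
```

Emit:
apply_moves(
  commands=[
    [0.0922, -0.1093, 0, 0, 0, 0, 0],
    [0.184, -0.218, 0, 0, 0, 0, 0],
    [0.184, -0.218, 0, 0, 0, 0, 0],
    [0.184, -0.218, 0, 0, 0, 0, 0],
    [0.184, -0.218, 0, 0, 0, 0, 0],
  ],
)

```text
time: 38.65
tool_pos: [0.452, 0.2513, 0.146]
ee_rot: [-3.136, -1.0, 0.699]
wrist_force: [0.7, 0.1, -2.2]
width: 0.0496
finger_force: 30.0
```

```bash
cat >> h.py <<'E'
from scipy.spatial.transform import Rotation as Q
def faces(d=.009):
    "brightness at 6 flats of the held coupling (tool frame angle from -toolz), facing cameras only"
    o=get_obs();R=Q.from_euler('xyz',o['ee_rot']).as_matrix();C=o['tool_pos']-d*R[:,2];a=R[:,1]
    for cam in('scene','top'):
        s=snapshot(cam);g=cv2.cvtColor(s['pixels'],cv2.COLOR_RGB2GRAY).astype(np.float32)
        Rc=cv2.Rodrigues(np.array(s['rvec'],float))[0];cc=-Rc.T@np.array(s['tvec']).ravel()
        for k in range(6):
            n=Q.from_rotvec(a*k*np.pi/3).apply(-R[:,2]);P=C+.015*n
            f=(cc-P)@n/np.linalg.norm(cc-P)
            if f<.2: continue
            row=[cv2.getRectSubPix(g,(1,1),tuple(map(float,proj(s,P+u*a))))[0,0] for u in np.linspace(-.022,.022,12)]
            print(cam,k,'elev%.0f'%np.degrees(np.arcsin(n[2])),'facing%.2f'%f,n.round(2),np.int32(row))
E
python3 - <<'E'
from h import *
for i in range(4): place_of('scene','tray')
faces();o=get_obs();print(o['tool_pos'].round(4),o['ee_rot'].round(3),o['joint_positions'].round(2),o['width'],o['finger_force'])
E
```

```text
scene 4 elev27 facing0.92 [0.68 0.57 0.46] [151 150 151 150 151 150 151 151 151 152 151 148]
scene 5 elev87 facing0.78 [0.04 0.03 1.  ] [222 224 223 224 224 224 224 224 223 224 223 218]
top 0 elev33 facing0.65 [-0.64 -0.55  0.54] [156 158 158 158 158 158 157 158 157 157 156 153]
top 4 elev27 facing0.30 [0.68 0.57 0.46] [123 126 123 126 124 123 124 128 124 124 124 125]
top 5 elev87 facing0.97 [0.04 0.03 1.  ] [209 209 210 209 210 210 210 210 210 210 210 210]
[0.4524 0.2518 0.1468] [-3.137 -1.001  0.701] [ 0.02 -0.57  2.33  0.92  0.74  0.38] 0.049715033533841255 29.993008612655103
```

Emit:
apply_moves(
  commands=[
    [-0.0922, 0.1093, 0, 0, 0, 0, 0],
    [-0.1844, 0.2186, 0, 0, 0, 0, 0],
    [-0.2766, 0.3279, 0, 0, 0, 0, 0],
    [-0.3688, 0.4372, 0, 0, 0, 0, 0],
    [-0.461, 0.5465, 0, 0, 0, 0, 0],
  ],
)

```text
time: 39.45
tool_pos: [0.4528, 0.2522, 0.1482]
ee_rot: [-3.139, -0.287, 0.7]
wrist_force: [-0.2, 0.8, -2.0]
width: 0.0499
finger_force: 30.0
```

Emit:
apply_moves(
  commands=[
    [-0.0922, 0.1093, 0, 0, 0, 0, 0],
    [-0.1844, 0.2186, 0, 0, 0, 0, 0],
    [-0.2766, 0.3279, 0, 0, 0, 0, 0],
    [-0.3688, 0.4372, 0, 0, 0, 0, 0],
    [-0.461, 0.5465, 0, 0, 0, 0, 0],
  ],
)

```text
time: 39.95
tool_pos: [0.4535, 0.2531, 0.1468]
ee_rot: [-3.139, 0.427, 0.7]
wrist_force: [0.4, 0.2, -1.8]
width: 0.0495
finger_force: 30.0
```

Emit:
apply_moves(
  commands=[
    [-0.0922, 0.1093, 0, 0, 0, 0, 0],
    [-0.1844, 0.2186, 0, 0, 0, 0, 0],
    [-0.2766, 0.3279, 0, 0, 0, 0, 0],
    [-0.398, 0.472, 0, 0, 0, 0, 0],
    [-0.398, 0.472, 0, 0, 0, 0, 0],
  ],
)

```text
time: 40.45
tool_pos: [0.4526, 0.2525, 0.1387]
ee_rot: [-3.134, 1.053, 0.706]
wrist_force: [-0.1, -0.8, -3.4]
width: 0.0499
finger_force: 30.0
```

```bash
python3 - <<'E'
from h import *
for i in range(4): place_of('scene','tray')
faces();o=get_obs();print(o['tool_pos'].round(4),o['ee_rot'].round(3),o['joint_positions'].round(2),o['width'],o['finger_force'])
E
```

```text
scene 0 elev30 facing0.93 [0.66 0.55 0.51] [98 80 43 42 41 43 44 43 43 91 52 41]
scene 1 elev90 facing0.75 [-0.   -0.01  1.  ] [ 96  50  43  42  43  43  41  42  99 218 221 218]
top 0 elev30 facing0.34 [0.66 0.55 0.51] [107 113 113 112 112 115 113 113 126 126 116 118]
top 1 elev90 facing0.98 [-0.   -0.01  1.  ] [190 193 193 193 193 192 192 210 212 212 212 211]
top 2 elev30 facing0.62 [-0.67 -0.56  0.49] [146 145 146 146 146 145 146 152 151 151 150 149]
[0.4526 0.2518 0.1477] [-3.14   1.038  0.698] [ 0.51  0.81  0.84 -0.28  2.51  1.25] 0.04977315216401896 29.992937149945647
```

Only the original bottom face remains, so the mark is there. Turn the coupling so its axis is radial and set it down at −60° lean, as with A.

Emit:
apply_moves(
  commands=[
    [0, 0, 0.14, -0.0045, -0.015, 0, 0],
    [0, 0, 0.28, -0.009, -0.03, 0, 0],
    [0, 0, 0.42, -0.0135, -0.045, 0, 0],
    [0, 0, 0.56, -0.018, -0.06, 0, 0],
    [0, 0, 0.7, -0.0225, -0.074, 0, 0],
  ],
)

```text
time: 41.25
tool_pos: [0.4296, 0.1774, 0.148]
ee_rot: [3.139, 1.038, 1.4]
wrist_force: [-1.0, -0.3, -2.3]
width: 0.0494
finger_force: 30.0
```

Emit:
apply_moves(
  commands=[
    [0, 0, 0.14, 0, 0, 0, 0],
    [0, 0, 0.28, 0, 0, 0, 0],
    [0, 0, 0.42, 0, 0, 0, 0],
    [0, 0, 0.56, 0, 0, 0, 0],
    [0, 0, 0.7, 0, 0, 0, 0],
  ],
)

```text
time: 41.75
tool_pos: [0.4291, 0.1781, 0.1479]
ee_rot: [3.135, 1.039, 2.097]
wrist_force: [0.5, -1.6, -1.6]
width: 0.0495
finger_force: 30.0
```

Emit:
apply_moves(
  commands=[
    [0, 0, 0.133, 0, 0, 0, 0],
    [0, 0, 0.133, 0, 0, 0, 0],
    [0, 0, 0.133, 0, 0, -0.03, 0],
    [0, 0, 0.133, 0, 0, -0.06, 0],
    [0, 0, 0.133, 0, 0, -0.06, 0],
  ],
)

```text
time: 42.25
tool_pos: [0.4286, 0.1763, 0.084]
ee_rot: [-3.132, 1.041, 2.235]
wrist_force: [0.3, -0.8, -2.5]
width: 0.0498
finger_force: 30.0
```

```bash
python3 - <<'E'
from h import *
for i in range(5): place_of('scene','tray')
o=get_obs();print(o['tool_pos'].round(4),o['ee_rot'].round(3),o['joint_positions'].round(2),o['width'],o['finger_force'])
E
```

```text
[0.4306 0.1784 0.088 ] [3.136 1.042 2.224] [ 0.92  0.2   1.87 -0.99  1.53  0.56] 0.04972743332576057 29.992929759901017
```

Emit:
apply_moves(
  commands=[
    [0, 0, 0, 0, 0, -0.03, 0],
    [0, 0, 0, 0, 0, -0.055, 0],
    [0, 0, 0, 0, 0, -0.068, 0],
    [0, 0, 0, 0, 0, -0.073, 0],
    [0, 0, 0, 0, 0, -0.076, 0],
  ],
)

```text
time: 43.0
tool_pos: [0.4302, 0.1774, 0.0123]
ee_rot: [-3.141, 1.047, 2.229]
wrist_force: [-4.9, 2.1, 9.2]
width: 0.0497
finger_force: 30.0
```

Emit:
apply_moves(
  commands=[
    [0, 0, 0, 0, 0, 0, 0],
    [0, 0, 0, 0, 0, 0, 0],
    [0, 0, 0, 0, 0, 0, 80],
    [0, 0, 0, 0, 0, 0, 80],
    [0, 0, 0, 0, 0, 0, 80],
  ],
)

```text
time: 43.5
tool_pos: [0.4298, 0.1778, 0.0101]
ee_rot: [-3.141, 1.042, 2.231]
wrist_force: [0.2, -0.5, 0.4]
width: 0.0703
finger_force: 0.0
```

Emit:
apply_moves(
  commands=[
    [0, 0, 0, 0, 0, 0, 80],
    [0, 0, 0, -0.011, 0.014, 0.0105, 80],
    [0, 0, 0, -0.022, 0.028, 0.021, 80],
    [0, 0, 0, -0.042, 0.055, 0.04, 80],
    [0, 0, 0, -0.042, 0.055, 0.08, 80],
  ],
)

```text
time: 44.0
tool_pos: [0.3858, 0.2337, 0.0883]
ee_rot: [-3.128, 1.043, 2.245]
wrist_force: [0.2, 0.1, 0.5]
width: 0.0751
finger_force: 0.0
```

```bash
python3 - <<'E'
from h import *
v=[best(c,'coupling0',(.425,.182),.015) for c in('scene','top')]
print([fit([w],hexa(0),(.425,.182,.66)) for w in v if w[1] is not None])
o=get_obs();print(o['tool_pos'].round(4),o['ee_rot'].round(3),o['joint_positions'].round(2))
E
```

```text
[(array([0.4252, 0.1836, 0.6517]), np.float64(0.065)), (array([0.4245, 0.1823, 0.6595]), np.float64(0.049))]
[0.3877 0.2331 0.0904] [3.14  1.041 2.229] [ 1.06  0.25  1.79 -0.92  1.63  0.61]
```

Emit:
apply_moves(
  commands=[
    [0.1106, 0.0855, 0, 0, 0, 0.04, 80],
    [0.2212, 0.171, 0, 0.008, -0.01, 0.05, 80],
    [0.3318, 0.2565, 0, 0.016, -0.02, 0.05, 80],
    [0.4424, 0.342, 0, 0.024, -0.03, 0.05, 80],
    [0.553, 0.4275, 0, 0.032, -0.04, 0.05, 80],
  ],
)

```text
time: 44.7
tool_pos: [0.4193, 0.1922, 0.1395]
ee_rot: [3.141, 0.338, 2.231]
wrist_force: [-0.9, -0.4, -0.9]
width: 0.075
finger_force: 0.0
```

Emit:
apply_moves(
  commands=[
    [0.1106, 0.0855, 0, 0.008, -0.01, 0, 80],
    [0.2212, 0.171, 0, 0.016, -0.02, 0, 80],
    [0.3318, 0.2565, 0, 0.024, -0.03, 0, 80],
    [0.4424, 0.342, 0, 0.032, -0.04, 0, 80],
    [0.553, 0.4275, 0, 0.04, -0.05, 0, 80],
  ],
)

```text
time: 45.2
tool_pos: [0.4598, 0.1413, 0.1397]
ee_rot: [3.14, -0.361, 2.228]
wrist_force: [0.1, 0.4, 0.9]
width: 0.0753
finger_force: 0.0
```

Emit:
apply_moves(
  commands=[
    [0.1106, 0.0855, 0, 0.004, -0.008, 0, 80],
    [0.2212, 0.171, 0, 0.0085, -0.016, 0, 80],
    [0.3318, 0.2565, 0, 0.0085, -0.016, 0, 80],
    [0.4424, 0.342, 0, 0.0085, -0.016, 0, 80],
    [0.549, 0.424, 0, 0.0085, -0.016, 0, 80],
  ],
)

```text
time: 45.7
tool_pos: [0.4682, 0.1254, 0.1388]
ee_rot: [-3.141, -1.056, 2.226]
wrist_force: [0.2, 0.8, 1.0]
width: 0.0752
finger_force: 0.0
```

```bash
python3 - <<'E'
from h import *
for i in range(5): place_of('scene','tray')
o=get_obs();print(o['tool_pos'].round(4),o['ee_rot'].round(3),o['joint_positions'].round(2),Q.from_euler('xyz',o['ee_rot']).as_matrix()[:,2].round(3))
E
```

```text
[0.4678 0.1266 0.14  ] [ 3.139 -1.048  2.231] [-0.26  0.48  1.37  0.67  2.12 -0.82] [-0.53   0.686 -0.5  ]
```

Emit:
apply_moves(
  commands=[
    [0, 0, 0, 0, 0, -0.045, 80],
    [0, 0, 0, 0, 0, -0.084, 80],
    [0, 0, 0, 0, 0, -0.084, 80],
    [0, 0, 0, -0.012, 0.0155, -0.0955, 80],
    [0, 0, 0, -0.024, 0.031, -0.107, 80],
  ],
)

```text
time: 46.45
tool_pos: [0.4455, 0.1579, 0.0361]
ee_rot: [3.129, -1.044, 2.241]
wrist_force: [0.1, 0.4, 0.4]
width: 0.0751
finger_force: 0.0
```

Emit:
apply_moves(
  commands=[
    [0, 0, 0, -0.012, 0.0155, -0.0115, 80],
    [0, 0, 0, -0.0235, 0.0306, -0.022, 80],
    [0, 0, 0, -0.0235, 0.0306, -0.022, 80],
    [0, 0, 0, -0.0235, 0.0306, -0.022, 0],
    [0, 0, 0, -0.0235, 0.0306, -0.022, 0],
  ],
)

```text
time: 46.95
tool_pos: [0.4223, 0.1875, 0.0129]
ee_rot: [3.132, -1.045, 2.238]
wrist_force: [0.1, -0.3, -0.3]
width: 0.0624
finger_force: 0.0
```

Emit:
apply_moves(
  commands=[
    [0, 0, 0, 0, 0, 0, 0],
    [0, 0, 0, 0, 0, 0, 0],
    [0, 0, 0, 0, 0, 0, 0],
    [0, 0, 0, 0, 0, 0.01, 0],
    [0, 0, 0, 0, 0, 0.03, 0],
  ],
)

```text
time: 47.45
tool_pos: [0.4194, 0.1879, 0.0405]
ee_rot: [-3.137, -1.051, 2.225]
wrist_force: [0.0, 0.3, -2.0]
width: 0.0498
finger_force: 30.0
```

Emit:
apply_moves(
  commands=[
    [-0.1106, -0.0855, 0, 0, 0, 0.04, 0],
    [-0.2212, -0.171, 0, 0, 0, 0.08, 0],
    [-0.3318, -0.2565, 0, 0, 0, 0.1, 0],
    [-0.4424, -0.342, 0, 0, 0, 0.1, 0],
    [-0.553, -0.4275, 0, 0, 0, 0.1, 0],
  ],
)

```text
time: 47.95
tool_pos: [0.4212, 0.1878, 0.1445]
ee_rot: [3.136, -0.342, 2.231]
wrist_force: [0.1, 0.3, -2.8]
width: 0.0498
finger_force: 30.0
```

Emit:
apply_moves(
  commands=[
    [-0.1106, -0.0855, 0, 0, 0, 0, 0],
    [-0.2212, -0.171, 0, 0, 0, 0, 0],
    [-0.3318, -0.2565, 0, 0.004, -0.004, 0, 0],
    [-0.4424, -0.342, 0, 0.009, -0.01, 0, 0],
    [-0.553, -0.4275, 0, 0.009, -0.01, 0, 0],
  ],
)

```text
time: 48.45
tool_pos: [0.4292, 0.1779, 0.1434]
ee_rot: [3.138, 0.354, 2.227]
wrist_force: [0.4, -0.2, -2.8]
width: 0.0503
finger_force: 30.0
```

Emit:
apply_moves(
  commands=[
    [-0.1106, -0.0855, 0, 0, 0, 0, 0],
    [-0.2212, -0.171, 0, 0, 0, 0, 0],
    [-0.3318, -0.2565, 0, 0, 0, 0, 0],
    [-0.4424, -0.342, 0, 0, 0, 0, 0],
    [-0.549, -0.424, 0, 0, 0, 0, 0],
  ],
)

```text
time: 48.95
tool_pos: [0.4284, 0.1787, 0.1423]
ee_rot: [3.137, 1.046, 2.225]
wrist_force: [-0.2, -0.7, -2.7]
width: 0.0497
finger_force: 30.0
```

```bash
python3 - <<'E'
from h import *
for i in range(5): place_of('scene','tray')
o=get_obs();print(o['tool_pos'].round(4),o['ee_rot'].round(3),o['joint_positions'].round(2),o['width'])
faces(.008)
E
```

```text
[0.4296 0.1781 0.1421] [3.141 1.04  2.228] [ 0.92  0.12  1.83 -0.98  1.59  0.46] 0.04987420263661256
scene 0 elev30 facing0.31 [-0.53  0.68  0.51] [ 88 123 133 132 132 132 132 132 131 159 226 233]
scene 1 elev90 facing0.72 [ 0.   -0.01  1.  ] [223 221 222 222 156  30  43 200 222 221 222 214]
scene 2 elev30 facing0.39 [ 0.53 -0.69  0.49] [137 143 142 143 143 141 143 141 142 143 141 121]
top 0 elev30 facing0.40 [-0.53  0.68  0.51] [131 126 131 131 132 129 126 130 121 128 124 115]
top 1 elev90 facing0.99 [ 0.   -0.01  1.  ] [215 215 215 214 109  37  81 208 215 215 215 203]
top 2 elev30 facing0.57 [ 0.53 -0.69  0.49] [149 148 151 147 149 148 147 148 148 150 146 151]
```

The dark hole is on top (both cameras). Set down, then regrasp vertically.

Emit:
apply_moves(
  commands=[
    [0, 0, 0, 0, 0, -0.045, 0],
    [0, 0, 0, 0, 0, -0.085, 0],
    [0, 0, 0, 0, 0, -0.11, 0],
    [0, 0, 0, 0, 0, -0.125, 0],
    [0, 0, 0, 0, 0, -0.13, 0],
  ],
)

```text
time: 49.8
tool_pos: [0.4299, 0.1771, 0.0119]
ee_rot: [-3.139, 1.045, 2.23]
wrist_force: [-3.8, 1.5, 6.4]
width: 0.0499
finger_force: 30.0
```

Emit:
apply_moves(
  commands=[
    [0, 0, 0, 0, 0, 0, 0],
    [0, 0, 0, 0, 0, 0, 0],
    [0, 0, 0, 0, 0, 0, 80],
    [0, 0, 0, 0, 0, 0, 80],
    [0, 0, 0, 0, 0, 0, 80],
  ],
)

```text
time: 50.3
tool_pos: [0.43, 0.1784, 0.012]
ee_rot: [3.141, 1.043, 2.23]
wrist_force: [-0.1, -0.3, 0.7]
width: 0.0703
finger_force: 0.0
```

Emit:
apply_moves(
  commands=[
    [0, 0, 0, 0, 0, 0, 80],
    [0, 0, 0, -0.011, 0.014, 0.0105, 80],
    [0, 0, 0, -0.022, 0.028, 0.021, 80],
    [0, 0, 0, -0.042, 0.055, 0.04, 80],
    [0, 0, 0, -0.042, 0.055, 0.08, 80],
  ],
)

```text
time: 50.8
tool_pos: [0.3858, 0.2342, 0.0896]
ee_rot: [-3.127, 1.043, 2.246]
wrist_force: [0.3, -0.0, -0.5]
width: 0.0752
finger_force: 0.0
```

```bash
python3 - <<'E'
from h import *
v=[best(c,'coupling0',(.425,.182),.015) for c in('scene','top')]
print([fit([w],hexa(0),(.425,.182,.66)) for w in v if w[1] is not None])
o=get_obs();print(o['tool_pos'].round(4),o['ee_rot'].round(3),o['joint_positions'].round(2))
E
```

```text
[(array([0.4261, 0.1836, 0.6823]), np.float64(0.049)), (array([0.4261, 0.1823, 0.6307]), np.float64(0.052))]
[0.3877 0.2336 0.0916] [3.14  1.042 2.229] [ 1.06  0.25  1.79 -0.92  1.64  0.61]
```

Emit:
apply_moves(
  commands=[
    [0.1106, 0.0855, 0, 0, 0, 0.03, 80],
    [0.2212, 0.171, 0, 0.008, -0.01, 0.03, 80],
    [0.3318, 0.2565, 0, 0.016, -0.02, 0.03, 80],
    [0.4424, 0.342, 0, 0.024, -0.03, 0.03, 80],
    [0.553, 0.4275, 0, 0.038, -0.0505, 0.03, 80],
  ],
)

```text
time: 51.5
tool_pos: [0.4252, 0.1829, 0.1205]
ee_rot: [3.141, 0.338, 2.233]
wrist_force: [0.7, 0.3, 0.7]
width: 0.0756
finger_force: 0.0
```

Emit:
apply_moves(
  commands=[
    [0.1106, 0.0855, 0, 0, 0, 0, 80],
    [0.2212, 0.171, 0, 0, 0, 0, 80],
    [0.271, 0.209, 0, 0, 0, 0, 80],
    [0.271, 0.209, 0, 0, 0, -0.02, 80],
    [0.271, 0.209, 0, 0, 0, -0.03, 80],
  ],
)

```text
time: 52.0
tool_pos: [0.4244, 0.1809, 0.0881]
ee_rot: [-3.137, -0.0, 2.228]
wrist_force: [-0.8, -0.4, -0.6]
width: 0.0751
finger_force: 0.0
```

```bash
python3 - <<'E'
from h import *
v=best('scene','coupling0',(.426,.183),.015)
print(v[1] is not None and fit([v],hexa(0),(.426,.183,.66)))
for i in range(4): place_of('scene','tray')
o=get_obs();print(o['tool_pos'].round(4),o['ee_rot'].round(3),o['joint_positions'].round(2))
E
```

```text
(array([0.4262, 0.1833, 0.6689]), np.float64(0.194))
[0.4256 0.183  0.0915] [3.141e+00 2.000e-03 2.232e+00] [ 0.28 -0.06  1.74 -0.    1.45 -0.38]
```

Vertical and centred; grasp.

Emit:
apply_moves(
  commands=[
    [0, 0, 0, 0, 0, -0.03, 80],
    [0, 0, 0, 0, 0, -0.06, 80],
    [0, 0, 0, 0, 0, -0.08, 80],
    [0, 0, 0, 0, 0, -0.085, 80],
    [0, 0, 0, 0, 0, -0.085, 80],
  ],
)

```text
time: 52.8
tool_pos: [0.4254, 0.1828, 0.0061]
ee_rot: [3.142, 0.001, 2.231]
wrist_force: [-0.7, -0.4, 0.8]
width: 0.0756
finger_force: 0.0
```

Emit:
apply_moves(
  commands=[
    [0, 0, 0, 0, 0, 0, 0],
    [0, 0, 0, 0, 0, 0, 0],
    [0, 0, 0, 0, 0, 0, 0],
    [0, 0, 0, 0, 0, 0, 0],
    [0, 0, 0, 0, 0, 0, 0],
  ],
)

```text
time: 53.3
tool_pos: [0.4265, 0.1829, 0.0072]
ee_rot: [3.139, 0.002, 2.231]
wrist_force: [0.1, 1.2, 4.2]
width: 0.0497
finger_force: 30.0
```

Emit:
apply_moves(
  commands=[
    [0, 0, 0, 0, 0, 0, 0],
    [0, 0, 0, 0, 0, 0.02, 0],
    [0, 0, 0, 0, 0, 0.06, 0],
    [0, 0, 0, 0, 0, 0.1, 0],
    [0, 0, 0, 0, 0, 0.11, 0],
  ],
)

```text
time: 53.8
tool_pos: [0.4277, 0.1831, 0.1201]
ee_rot: [3.134, 0.004, 2.231]
wrist_force: [0.2, -0.0, -2.8]
width: 0.0496
finger_force: 30.0
```

Emit:
apply_moves(
  commands=[
    [0, 0, -0.13, 0.033, -0.033, 0, 0],
    [0, 0, -0.26, 0.066, -0.066, 0, 0],
    [0, 0, -0.39, 0.099, -0.099, 0, 0],
    [0, 0, -0.52, 0.132, -0.132, 0, 0],
    [0, 0, -0.65, 0.165, -0.165, 0, 0],
  ],
)

```text
time: 54.3
tool_pos: [0.5903, 0.0161, 0.1133]
ee_rot: [-3.138, 0.001, 1.575]
wrist_force: [0.4, 0.8, -2.9]
width: 0.0499
finger_force: 30.0
```

Emit:
apply_moves(
  commands=[
    [0, 0, -0.114, 0.021, -0.0216, 0, 0],
    [0, 0, -0.114, 0.021, -0.0216, 0, 0],
    [0, 0, -0.114, 0.021, -0.0216, -0.02, 0],
    [0, 0, -0.114, 0.021, -0.0216, -0.04, 0],
    [0, 0, -0.114, 0.021, -0.0216, -0.04, 0],
  ],
)

```text
time: 54.8
tool_pos: [0.6073, -0.0031, 0.0704]
ee_rot: [-3.131, 0.001, 1.468]
wrist_force: [0.4, 0.8, -3.0]
width: 0.0499
finger_force: 30.0
```

```bash
python3 - <<'E'
from h import *
for i in range(6): place_of('scene','tray')
o=get_obs();print(o['tool_pos'].round(4),o['ee_rot'].round(3),o['width'],o['finger_force'])
E
```

```text
[ 0.6122 -0.0039  0.0775] [3.139e+00 2.000e-03 1.467e+00] 0.050085956211684546 29.99536246061325
```

Emit:
apply_moves(
  commands=[
    [0, 0, 0, 0, 0, -0.02, 0],
    [0, 0, 0, 0, 0, -0.035, 0],
    [0, 0, 0, 0, 0, -0.043, 0],
    [0, 0, 0, 0, 0, -0.047, 0],
    [0, 0, 0, 0, 0, -0.0495, 0],
  ],
)

```text
time: 55.6
tool_pos: [0.6113, -0.0041, 0.0273]
ee_rot: [-3.141, 0.002, 1.467]
wrist_force: [-4.7, 0.7, 8.0]
width: 0.0502
finger_force: 30.0
```

Emit:
apply_moves(
  commands=[
    [0, 0, 0, 0, 0, 0, 0],
    [0, 0, 0, 0, 0, 0, 0],
    [0, 0, 0, 0, 0, 0, 0],
    [0, 0, 0, 0, 0, 0, 0],
    [0, 0, 0, 0, 0, 0, 0],
  ],
)

```text
time: 56.1
tool_pos: [0.6123, -0.0041, 0.0273]
ee_rot: [3.139, 0.002, 1.467]
wrist_force: [-0.1, -0.4, -0.3]
width: 0.05
finger_force: 30.0
```

Emit:
apply_moves(
  commands=[
    [0, 0, 0, 0, 0, 0, 80],
    [0, 0, 0, 0, 0, 0, 80],
    [0, 0, 0, 0, 0, 0, 80],
    [0, 0, 0, 0, 0, 0, 80],
    [0, 0, 0, 0, 0, 0.015, 80],
  ],
)

```text
time: 56.6
tool_pos: [0.6095, -0.0039, 0.0394]
ee_rot: [-3.136, 0.002, 1.467]
wrist_force: [0.8, 0.0, -0.8]
width: 0.0749
finger_force: 0.0
```

Emit:
apply_moves(
  commands=[
    [0, 0, 0, 0, 0, 0.05, 80],
    [0, 0, 0, 0, 0, 0.09, 80],
    [0, 0, 0, 0, 0, 0.13, 80],
    [0, 0, 0, -0.04, 0, 0.15, 80],
    [0, 0, 0, -0.08, 0, 0.15, 80],
  ],
)

```text
time: 57.1
tool_pos: [0.5335, -0.0044, 0.1974]
ee_rot: [3.131, 0.002, 1.467]
wrist_force: [0.2, 0.3, -0.3]
width: 0.0747
finger_force: 0.0
```

Emit:
apply_moves(
  commands=[
    [0, 0, 0, -0.04, 0.03, 0, 40],
    [0, 0, 0, -0.08, 0.06, 0, 0],
    [0, 0, 0, -0.12, 0.09, 0, 0],
    [0, 0, 0, -0.15, 0.12, 0, 0],
    [0, 0, 0, -0.15, 0.15, 0, 0],
  ],
)

```text
time: 57.6
tool_pos: [0.3788, 0.1468, 0.1936]
ee_rot: [3.138, 0.001, 1.467]
wrist_force: [0.7, -0.5, 0.9]
width: 0.0389
finger_force: 0.0
```

```bash
python3 - <<'E'
from h import *
for n,x0 in [('B',(.5998,-.123,-.104)),('A',(.606,-.063,-.104)),('C',(.612,-.004,-.104))]:
    v=[best(c,'coupling0',x0[:2],.035) for c in('scene','top')]
    print(n,[fit([w],hexa(.02),x0) for w in v if w[1] is not None],fit(v,hexa(.02),x0) if any(w[1] is not None for w in v) else 0)
b=[best(c,'start_top',(.615,-.265),.02) for c in('scene','top')]
for s,m in b:
    if m is not None:
        ys,xs=np.nonzero(m);print('btn',xs.mean(),ys.mean(),m.sum())
print([[ (round(d['score'],2),np.round(d['pixel'],1).tolist()) for d in place_of(c,'start_top')[:3]] for c in('scene','top')])
o=get_obs();print(o['tool_pos'].round(4),o['ee_rot'].round(3))
s=snapshot('scene');t=snapshot('top')
montage(s,[proj(s,[.606,-.063,.04]),proj(s,[.615,-.27,.02])],'a.png');montage(t,[proj(t,[.606,-.063,.04]),proj(t,[.615,-.27,.02])],'b.png')
cv2.imwrite('pics/p13.png',np.vstack([cv2.imread('pics/a.png'),cv2.imread('pics/b.png')]))
E
```

```text
B [(array([ 0.5997, -0.1236, -0.0834]), np.float64(0.053)), (array([ 0.5993, -0.1254, -0.1071]), np.float64(0.158))] (array([ 0.5994, -0.1246, -0.0977]), np.float64(0.115))
A [(array([ 0.606 , -0.0631, -0.0633]), np.float64(0.095)), (array([ 0.6048, -0.0641, -0.1366]), np.float64(0.133))] (array([ 0.6055, -0.0634, -0.1085]), np.float64(0.119))
C [(array([ 0.6103, -0.0047, -0.1076]), np.float64(0.066)), (array([ 0.6108, -0.0051, -0.1042]), np.float64(0.092))] (array([ 0.6106, -0.0049, -0.1018]), np.float64(0.082))
btn 232.6480686695279 176.59227467811158 233
btn 446.5857142857143 235.23928571428573 280
[[(0.79, [232.2, 174.6])], [(0.55, [445.6, 233.7])]]
[0.3816 0.1459 0.1916] [3.141e+00 2.000e-03 1.467e+00]
```

View pics/p13.png

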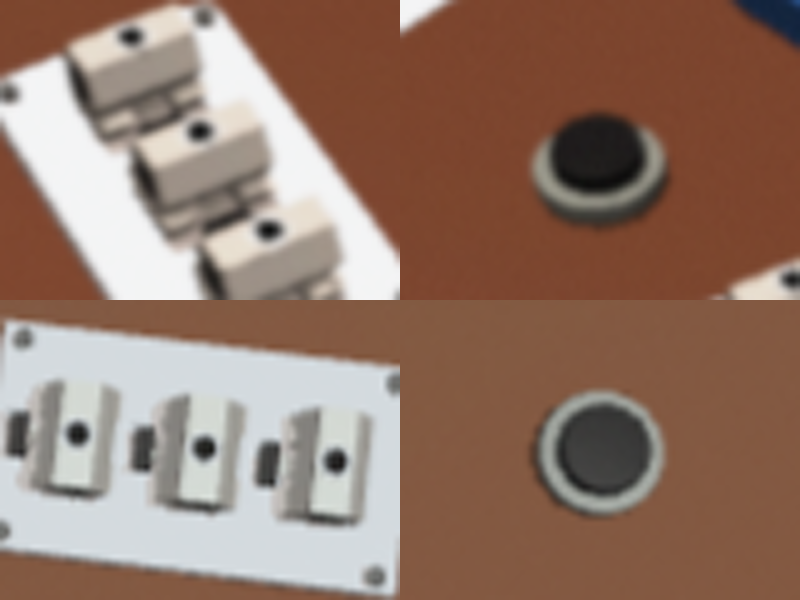

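All three sit with holes up (top crop holes at 77,433 / 204,448 / 335,461); button dark disc is up. Triangulate the holes to check seating heights, and the button.

```bash
cat > tri.py <<'E'
from h import *
def tri(P,r,thr):
    A=[];B=[]
    for c in('scene','top'):
        s=snapshot(c);g=cv2.cvtColor(s['pixels'],cv2.COLOR_RGB2GRAY).astype(float)
        p=proj(s,P);u,v=np.meshgrid(np.arange(640),np.arange(480));
        w=np.clip(thr-g,0,None)*(np.hypot(u-p[0],v-p[1])<r)
        q=np.array([(w*u).sum(),(w*v).sum()])/w.sum()
        a=ray(s,q,0);b=ray(s,q,.1);d=(b-a)/np.linalg.norm(b-a);M=np.eye(3)-np.outer(d,d);A.append(M);B.append(M@a)
        print(c,q.round(2),ray(s,q,P[2])[:2].round(4),end=' ')
    print('XYZ',np.linalg.solve(sum(A),sum(B)).round(4))
if __name__=='__main__':
    for P in([.5998,-.123,.05],[.606,-.0633,.05],[.6122,-.0036,.05]): tri(P,4.5,110)
    tri([.615,-.27,.022],13,90)
E
python3 tri.py
```

```text
scene [271.28 202.14] [ 0.5999 -0.1245] top [386.7 238.5] [ 0.5997 -0.1259] XYZ [ 0.5996 -0.1258  0.0488]
scene [284.97 221.05] [ 0.6051 -0.0638] top [360.47 235.71] [ 0.6053 -0.0649] XYZ [ 0.6051 -0.0647  0.0492]
scene [298.8  240.86] [ 0.611  -0.0047] top [335.01 232.91] [ 0.6109 -0.0057] XYZ [ 0.6109 -0.0055  0.0492]
scene [232.21 176.38] [ 0.6171 -0.2679] top [446.03 235.3 ] [ 0.614  -0.2699] XYZ [ 0.6151 -0.2711  0.0183]
```

Emit:
apply_moves(
  commands=[
    [0, 0, 0, 0.023, -0.041, 0, 0],
    [0, 0, 0, 0.046, -0.082, 0, 0],
    [0, 0, 0, 0.069, -0.123, 0, 0],
    [0, 0, 0, 0.092, -0.164, 0, 0],
    [0, 0, 0, 0.115, -0.205, 0, 0],
  ],
)

```text
time: 59.5
tool_pos: [0.4973, -0.0608, 0.1917]
ee_rot: [3.141, 0.001, 1.467]
wrist_force: [0.7, 0.5, -0.4]
width: 0.0007
finger_force: 0.0
```

Emit:
apply_moves(
  commands=[
    [0, 0, 0, 0.023, -0.041, 0, 0],
    [0, 0, 0, 0.046, -0.082, 0, 0],
    [0, 0, 0, 0.069, -0.123, 0, 0],
    [0, 0, 0, 0.092, -0.164, 0, 0],
    [0, 0, 0, 0.1175, -0.2095, 0, 0],
  ],
)

```text
time: 60.0
tool_pos: [0.6138, -0.2683, 0.1915]
ee_rot: [3.141, 0.001, 1.467]
wrist_force: [1.3, 0.3, 0.8]
width: 0.0006
finger_force: 0.0
```

Emit:
apply_moves(
  commands=[
    [0, 0, 0, 0, 0, -0.04, 0],
    [0, 0, 0, 0, 0, -0.08, 0],
    [0, 0, 0, 0, 0, -0.12, 0],
    [0, 0, 0, 0, 0, -0.15, 0],
    [0, 0, 0, 0, 0, -0.15, 0],
  ],
)

```text
time: 60.5
tool_pos: [0.6091, -0.2647, 0.0346]
ee_rot: [-3.13, -0.003, 1.467]
wrist_force: [0.3, 0.8, -0.9]
width: 0.0003
finger_force: 0.0
```

```bash
python3 - <<'E'
from h import *
for i in range(5): place_of('scene','tray')
o=get_obs();print(o['tool_pos'].round(4),o['ee_rot'].round(3),o['wrist_force'].round(1),o['width'])
E
```

```text
[ 0.6148 -0.2676  0.045 ] [3.136 0.004 1.467] [ 0.7  0.5 -0.2] 0.00034528724657119836
```

Emit:
apply_moves(
  commands=[
    [0, 0, 0, 0, 0, -0.004, 0],
    [0, 0, 0, 0, 0, -0.008, 0],
    [0, 0, 0, 0, 0, -0.012, 0],
    [0, 0, 0, 0, 0, -0.016, 0],
    [0, 0, 0, 0, 0, -0.019, 0],
  ],
)

```text
time: 61.25
tool_pos: [0.6127, -0.2666, 0.0221]
ee_rot: [-3.141, 0.001, 1.467]
wrist_force: [-0.5, -0.3, 3.5]
width: 0.0003
finger_force: 1.0
```

Emit:
apply_moves(
  commands=[
    [0, 0, 0, 0, 0, -0.001, 0],
    [0, 0, 0, 0, 0, -0.002, 0],
    [0, 0, 0, 0, 0, -0.003, 0],
    [0, 0, 0, 0, 0, -0.004, 0],
    [0, 0, 0, 0, 0, -0.004, 0],
  ],
)

```text
time: 61.75
tool_pos: [0.6128, -0.2666, 0.0188]
ee_rot: [3.141, 0.001, 1.467]
wrist_force: [-1.8, 1.4, 3.2]
width: 0.0002
finger_force: 1.8
```

Emit:
apply_moves(
  commands=[
    [0, 0, 0, 0, 0, -0.001, 0],
    [0, 0, 0, 0, 0, -0.002, 0],
    [0, 0, 0, 0, 0, -0.003, 0],
    [0, 0, 0, 0, 0, -0.003, 0],
    [0, 0, 0, 0, 0, -0.003, 0],
  ],
)

```text
time: 62.25
tool_pos: [0.6131, -0.2667, 0.0163]
ee_rot: [3.141, 0.002, 1.467]
wrist_force: [-3.0, 1.0, 6.5]
width: 0.0007
finger_force: 3.0
```

Emit:
apply_moves(
  commands=[
    [0, 0, 0, 0, 0, -0.001, 0],
    [0, 0, 0, 0, 0, -0.001, 0],
    [0, 0, 0, 0, 0, -0.001, 0],
    [0, 0, 0, 0, 0, -0.001, 0],
    [0, 0, 0, 0, 0, -0.001, 0],
  ],
)

```text
time: 62.75
tool_pos: [0.6131, -0.2667, 0.0162]
ee_rot: [3.141, 0.002, 1.467]
wrist_force: [-5.4, 1.6, 9.1]
width: 0.0003
finger_force: 4.5
```

The button has bottomed out (z stopped at .0162, force over 5 N). Lift off and retreat.

Emit:
apply_moves(
  commands=[
    [0, 0, 0, 0, 0, 0.003, 0],
    [0, 0, 0, 0, 0, 0.01, 0],
    [0, 0, 0, 0, 0, 0.03, 0],
    [0, 0, 0, 0, 0, 0.06, 0],
    [0, 0, 0, 0, 0, 0.1, 0],
  ],
)

```text
time: 63.25
tool_pos: [0.612, -0.2662, 0.1123]
ee_rot: [-3.138, -0.0, 1.467]
wrist_force: [0.9, -0.3, -0.2]
width: 0.0004
finger_force: 0.0
```

Emit:
apply_moves(
  commands=[
    [0, 0, 0, 0, 0, 0.04, 0],
    [0, 0, 0, -0.04, -0.02, 0.08, 0],
    [0, 0, 0, -0.08, -0.04, 0.08, 0],
    [0, 0, 0, -0.12, -0.06, 0.08, 0],
    [0, 0, 0, -0.12, -0.06, 0.08, 0],
  ],
)

```text
time: 63.75
tool_pos: [0.4894, -0.3296, 0.1953]
ee_rot: [3.141, 0.004, 1.461]
wrist_force: [-0.6, 0.3, 0.6]
width: 0.0007
finger_force: 0.0
```

```bash
python3 tri.py; python3 - <<'E'
from h import *
o=get_obs();print(o['time'],o['tool_pos'].round(3),o['wrist_force'].round(1))
s=snap('top','end.png')
E
```

```text
scene [271.27 202.14] [ 0.5999 -0.1245] top [386.71 238.51] [ 0.5997 -0.126 ] XYZ [ 0.5996 -0.1259  0.0488]
scene [284.97 221.04] [ 0.6051 -0.0638] top [360.48 235.72] [ 0.6053 -0.065 ] XYZ [ 0.6051 -0.0647  0.0492]
scene [298.8  240.85] [ 0.611  -0.0047] top [335.03 232.89] [ 0.611  -0.0057] XYZ [ 0.6109 -0.0055  0.0492]
scene [232.41 176.28] [ 0.6166 -0.2679] top [446.02 235.3 ] [ 0.614  -0.2699] XYZ [ 0.6149 -0.2709  0.0187]
64.15 [ 0.494 -0.326  0.194] [0.  1.2 0.2]
```

View pics/end.png

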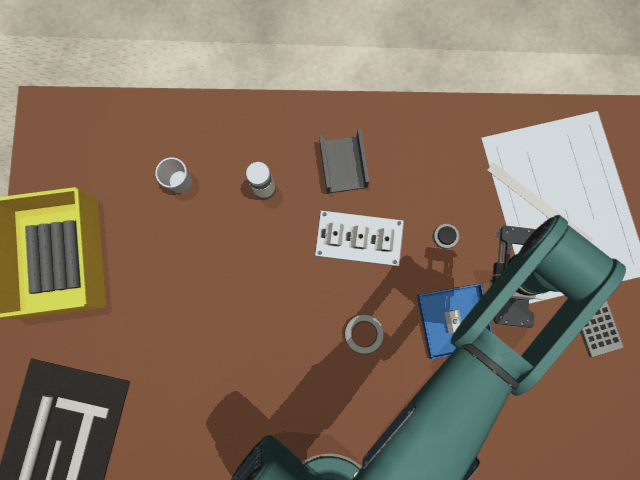

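The final picture shows three couplings in the fixture (330–385, 235), the finished one in the tray (453,320), and the can, cup, tape and channel where they were.

```bash
python3 -c "
from bench import *
print(close_job())"
```

```text
the job is handed in; nothing more can be done
None
```

The finished coupling is in the blue tray, all three blanks are seated hole up in their own nests, and the start button was pressed to its stop and let go; the job is handed in at about 64 s, with the lever switches inferred from hole heights and nest2's blank about 1–2 mm off-centre sideways.

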